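# Walk the plaster mould home and latch it

## Task

Walk the heavy plaster casting mould forward into its cradle by pushing alternately and gently on its two rear corners, until its front face sits flush against the wooden stop; only then swing the steel latch arm shut behind it, without ramming the mould. The plaster chips if it is pushed or bumped harder than 25 N, and one push in the middle needs more than that. Keep the mould flat on the bench and leave the pottery around it alone.

Things in the scene. Friction and masses are not known exactly. Their poses are not given: they have to be found in the camera images.
- mould: Off-white plaster block, 115 mm deep (x), 240 wide (y), 100 tall, 3.45 kg, round pour hole on top. Origin: centre of underside; +x front (goes to the stop), +y left. Its underside is a centred flat foot 80 (x) by 170 (y), 8 mm high. Sliding it straight takes 26 to 30 N; pushing ahead 10 to 20 mm in from one rear corner takes 13 to 19 N and pivots it about a point some 65 mm across the middle
- front_left (a point): front left upright edge of the mould, at half its height (50 mm up). As one front edge goes forward the other comes back by about 0.4 of that
- front_right (a point): front right upright edge of the mould, at half its height
- rear_left (a point): rear left upright edge of the mould, at half its height. Faces are smooth and slippery. Touch them slowly, under about 20 mm/s: a fast bump counts as a hard push
- rear_right (a point): rear right upright edge of the mould, at half its height
- cradle: Fixed. Origin: middle of the wooden stop's face, at bench height; +x away from the incoming mould, +y left. Stop: hard bar 320 mm wide (y), 30 thick, 60 tall. At each end of its face a wooden cheek 50 tall, 18 long (x -18 to 0) at |y| 135 to 155: the mould has 15 mm play each side. A steel bracket 22 high at the left rear (x -150 to -105, y 170 to 210) carries the latch
- pivot (a point): pivot axis (vertical) of the latch arm, at x -128, y 185 mm in the cradle frame, 24 mm above the bench
- post (a point): Grip point on the latch's upright round wooden post: 16 mm in diameter, from 28 to 100 mm above the bench, on a lug of the arm, 105 mm from the pivot axis; the point is 79 mm above the bench. The post can turn between gripper pads, so the grip need not turn with the arm
- latch (a joint): Angle of the latch arm, a flat steel bar 125 mm long, 14 wide, 24 to 36 mm above the bench, swinging level. 0 = fully open, pointing back and outward; 2.09 rad = shut at its end stop, lying across the mould's left rear corner about 6 mm behind a mould that is home. Shuts anticlockwise seen from above. Moves lightly, stays where left
- beaker: bystander: red clay beaker, 70 mm across, 90 mm tall; origin centre of underside
- bowl: bystander: white bowl, 110 mm across, 50 mm tall; origin centre of underside
- jar: bystander: amber jar with steel cap, 60 mm across, 100 mm tall, left of the cradle; origin centre of underside

How it is judged (in metres and radians):
On the way, in this order (a step that is already met when the one before it is completed fails the run):
1. the mould stands flush against the stop, within 4 mm at both front edges, with the latch still open (x of each of front_left, front_right in the frame of cradle above -0.004 m and value of joint latch below 1 rad), for 0.2 s.
2. the latch is swung shut behind it (value of joint latch above 2 rad), for 0.2 s.
At the end, for the whole second after the job is handed in: the mould stands flat and at rest between the cheeks with both front edges within 4 mm of the stop's face, and the latch is shut behind it (over 2.0 rad of 2.09) (x of front_left in the frame of cradle between -0.004 and 0.004 m and x of front_right in the frame of cradle between -0.004 and 0.004 m and y of mould in the frame of cradle between -0.018 and 0.018 m and angle between mould's own z axis and vertical below 0.03 rad and height (world z) of mould below 0.004 m and linear speed of mould below 0.01 m/s and value of joint latch above 2 rad); the robot touches nothing.
It fails at once if the mould is pushed harder than 25 N by the robot (contact force between any of the fingers, the arm and mould above 25 N).
It fails at once if the mould is rammed with the latch (over 12 N) (contact force between latch and mould above 12 N).
It fails at once if the mould is tipped (angle between mould's own z axis and vertical above 0.1 rad).
It fails at once if the pottery around is disturbed (moved over 20 mm) (distance of any of beaker, bowl, jar from where it was at the start of the episode above 0.02 m).
It also fails if it takes over 72 s, if anything falls off the work surface, if the arm or the gripper's body presses on something with over 40 N, if the wrist force passes 120 N, or if a joint passes its speed limit or range.

## Robot

A 6-joint arm with a two-finger parallel gripper is mounted at the origin on the work surface. World frame = base frame: x ahead of the robot, y to its left, z up, the work surface at z = 0. Lengths are in mm, angles in rad, forces in N, time in s.
With the tool pointing down it reaches from about 350 to 725 mm from the base axis. Payload 4.3 kg.
Tool frame: the origin (TCP) lies at the very end of the fingers, on their centre line; the grasp point (between the pads) lies 19 mm behind it; z points along the fingers, y is the line along which they close (so a half turn about z gives the same grasp; the last joint's range is limited). The gripper opens to 85 mm and grips with 20 to 120 N. Pads are 22 mm wide; open, the fingers measure 114 mm over their backs; the gripper's body (76 mm by 85 mm) begins 54 mm behind the grasp point. The pads swing forward as they close: fully open they stand 13 mm farther back than shut.
Start: joints at [1.078, 0.377, 0.081, 1.274, 0, 1.46], TCP at [214.783, 533.418, 231.329] pointing down, gripper open.
Joint ranges: [-2.72, 2.72], [-0.84, 1.66], [-1.02, 1.22], [-1.77, 2.12], [-1.37, 1.28], [-3.14, 3.14]. Speed limits (rad/s): [2.57, 2.57, 3.14, 3.14, 3.14, 3.14].

## Interface

Orientations are given as a unit quaternion [w, x, y, z].
In Python, from workcell import robot gives the robot as it stands.
- The arm moves only by the shell command python3 -m handwheel 'ROWS' [FORCE]. ROWS is JSON, a list of rows, each an object of numbers: "dx", "dy", "dz": the shift along the tool's x, y, z scaled (see below); "wx", "wy", "wz": the turn, a rotation vector about the tool's x, y, z scaled (see below); "claw": the opening, from 0 (shut) to 1 (fully open). A call has 1 to 8 rows; each row shifts and turns the commanded pose from where the row before left it, along the tool's axes as they then stand; what a row does not reach is not made up. The controller multiplies each number of a shift by 3 cm and each number of a turn by 0.1 rad. A row lasts 1/10 s, in which the tool goes at most 50 mm and 8.59 degrees, less where a joint would pass 70% of its speed; a pose out of reach is approached as far as the arm can. A call with a number of a shift or a turn outside -1 to 1 is refused whole. A call with a gripper value outside its range is refused whole. The fingers move at their own pace and stop on an object; FORCE is the grip in N (left out, the last holds). Time passes only in rows, so rows that do not move let the fingers close. It gives the time, the measured TCP pose, the force, the opening and the grip force at its end, in the units of the state.
- robot.state(): the state, without advancing time (a new reading comes with each control period).
- robot.snapshot(name): name is "scene" or "side" or "wrist"; returns a dict with "image" (384x512x3 uint8, blue, green, red), "camera_matrix" (3x3 intrinsics, pixels), "eye" and "attitude" of the camera in the world. Camera axes: x right, y down, z forward; pixel columns grow to the right and rows downward; lengths in mm; the calibration is good to about 2 mm. A picture is of the moment at which its call begins. There is no depth.
- robot.hand_in(): hands the job in; it is judged then, once.
The state is a dict: "t": time; "joints": joint angles; "joint_velocities": joint speeds; "tau": joint torques, N m; "position": TCP position; "tcp_rot": TCP orientation; "force": force on the tool from outside, world axes, zero at the start; "moment": the same for the moment, N m; "width": finger opening in mm; "finger_force": force on a finger pad.
Only numpy, scipy, OpenCV 4.12 (cv2) and the standard library are available. Lean on these libraries where they do the work, as an engineer would, in place of code of your own. Each camera call takes 0.05 s, during which the arm holds its last target. There are 200 camera calls.

## Working session

There is one attempt and no reset: what is moved stays moved. The work goes in short steps, Python scripts to look and compute and a shell command to move; the robot and the scene stay as the last step left them, time stands still between calls to the robot, and variables do not carry over. Pictures are saved under pics/ and viewed, at most 10 in all, crops included, and the job is handed in when it is done.

```bash
mkdir -p pics; ls; cat > h.py <<'E'
import numpy as np, cv2
from scipy.spatial.transform import Rotation as R
from workcell import robot
def ray(s,uv):
    K=np.array(s["camera_matrix"]);a=np.array(s["attitude"])
    M=a if a.shape==(3,3) else R.from_quat(a[[1,2,3,0]]).as_matrix()
    d=M@np.linalg.inv(K)@np.array([uv[0],uv[1],1.0]);return np.array(s["eye"]),d
def onz(s,uv,z):
    e,d=ray(s,uv);return e+d*(z-e[2])/d[2]
def proj(s,p):
    K=np.array(s["camera_matrix"]);a=np.array(s["attitude"])
    M=a if a.shape==(3,3) else R.from_quat(a[[1,2,3,0]]).as_matrix()
    q=K@M.T@(np.array(p)-np.array(s["eye"]));return q[:2]/q[2]
E
python3 - <<'E'
from h import *
a=[]
for n in ("scene","side","wrist"):
    s=robot.snapshot(n);cv2.imwrite(f"pics/{n}0.png",s["image"]);print(n,np.round(s["eye"],1),np.round(s["attitude"],3).tolist(),np.round(s["camera_matrix"],1).tolist())
print(robot.state())
E
```

```text
pics
scene [1338.7  128.3  553.9] [-0.318, 0.562, 0.664, -0.378] [[369.9, 0.0, 256.0], [0.0, 369.9, 189.6], [0.0, 0.0, 1.0]]
side [ 227.4 -796.9  883.6] [-0.387, 0.897, -0.193, 0.089] [[477.9, 0.0, 263.7], [0.0, 477.9, 195.3], [0.0, 0.0, 1.0]]
wrist [150.4 559.6 372.3] [0.113, 0.821, 0.554, 0.076] [[334.4, 0.0, 253.2], [0.0, 334.4, 189.7], [0.0, 0.0, 1.0]]
{'t': 0.15, 'joints': array([ 1.07771617e+00,  3.77915585e-01,  7.99088220e-02,  1.27439637e+00,
       -3.01187751e-06,  1.46050440e+00]), 'joint_velocities': array([-0.00015172, -0.00229669,  0.00428854, -0.00118126,  0.00108781,
        0.00037225]), 'tau': array([ 6.74597504e-04, -4.64037645e+01,  2.70169365e+01,  1.38943412e-02,
       -8.40216762e-05, -5.57932239e-06]), 'position': array([214.51415835, 532.93481087, 230.55462166]), 'tcp_rot': array([-2.37277768e-04,  1.90227677e-01,  9.81739673e-01, -7.67566716e-04]), 'force': array([ 0.05810292, -0.17865466, -0.00416305]), 'moment': array([-0.04880207,  0.00519743, -0.00595581]), 'finger_force': 0.0, 'width': 85.37545249169962}
```

View pics/scene0.png

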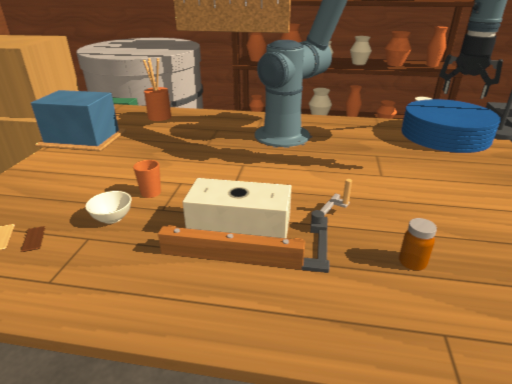

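View pics/side0.png

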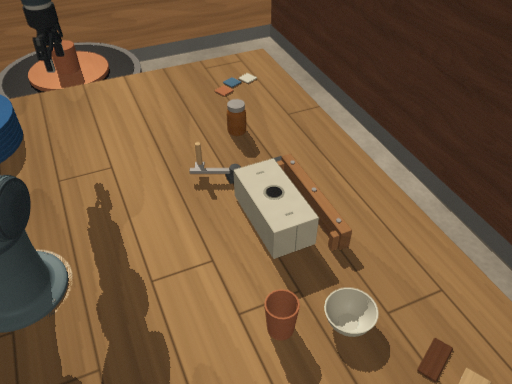

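The scene view shows the mould (186–292, 180–235) just short of the stop (160–304, 228–265), with the latch post at (347,190). In the side view the mould top corners are near (235,172), (270,160), (315,220) and (280,235), and the post is at (199,150). I'll enlarge both.

```bash
python3 - <<'E'
from h import *
s=cv2.imread("pics/side0.png")[130:270,180:370];c=cv2.imread("pics/scene0.png")[165:280,150:360]
a=cv2.resize(s,None,fx=4,fy=4,interpolation=cv2.INTER_CUBIC);cv2.imwrite("pics/s_crop.png",a)
b=cv2.resize(c,None,fx=3.8,fy=3.8,interpolation=cv2.INTER_CUBIC)
cv2.imwrite("pics/c_crop.png",b);print(a.shape,b.shape)
E
```

```text
(560, 760, 3) (437, 798, 3)
```

View pics/s_crop.png

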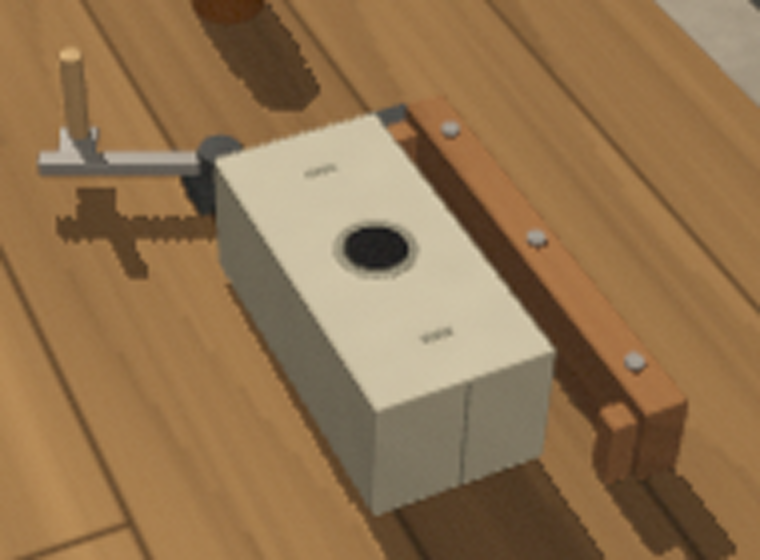

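View pics/c_crop.png

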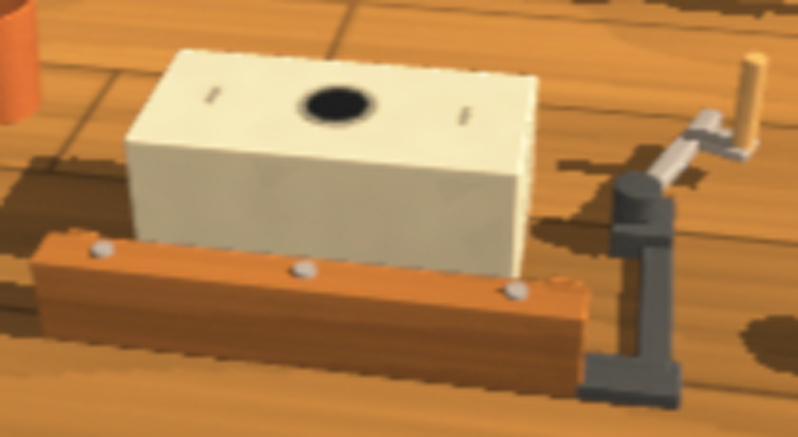

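The side crop shows the mould top corners RL (216,158), FL (377,114), FR (553,351) and RR (375,411). The stop's face edge on top runs from (410,107) to (640,408), and the post top is at (71,53). The scene crop shows the matching corners: RR (183,50), RL (537,77), FL (519,175), FR (127,142), and the post top at (755,60).

```bash
python3 - <<'E'
from h import *
S=robot.snapshot("side");C=robot.snapshot("scene")
fs=lambda U:((U[0]+.5)/4-.5+180,(U[1]+.5)/4-.5+130)
fc=lambda U:((U[0]+.5)/3.8-.5+150,(U[1]+.5)/3.8-.5+165)
def two(a,b):
    e,d=ray(S,a);f,g=ray(C,b);d/=np.linalg.norm(d);g/=np.linalg.norm(g)
    t=np.linalg.lstsq(np.c_[d,-g],f-e,rcond=None)[0];p,q=e+d*t[0],f+g*t[1];return (p+q)/2,np.linalg.norm(p-q)
for n,a,b,z in [("RL",(216,158),(537,77),100),("FL",(377,114),(519,175),100),("FR",(553,351),(127,142),100),("RR",(375,411),(183,50),100),
 ("stop outer R",(685,402),(32,263),60),("stop face R",(640,408),(50,233),60),("stop outer L",(443,97),(583,318),60),("stop face L",(410,107),(586,283),60),
 ("post top",(71,53),(755,60),100),("pivot top",(222,143),(638,183),40)]:
    p,g=two(fs(a),fc(b));print(n,p.round(1),round(g,1),"side@z",onz(S,fs(a),z).round(1)[:2],"scene@z",onz(C,fc(b),z).round(1)[:2])
# pottery
for n,(uv,z) in dict(jar=((236,105),100),beaker=((282,306),90),bowl=((351,308),50)).items(): print(n,onz(S,uv,z).round())
E
```

```text
RL [552.6  80.   99.5] 0.3 side@z [552.4  79.2] scene@z [553.3  80.1]
FL [665.9  79.5  98.9] 0.3 side@z [665.3  78.1] scene@z [667.2  79.8]
FR [ 666.2 -156.    97.3] 0.8 side@z [ 664.6 -157.7] scene@z [ 670.5 -154.5]
RR [ 552.5 -156.7   98.1] 0.2 side@z [ 551.7 -158.2] scene@z [ 555.9 -155.6]
stop outer R [ 739.2 -191.6   57.3] 1.2 side@z [ 737.2 -193.1] scene@z [ 743.  -190.3]
stop face R [ 711.7 -189.2   60.2] 5.6 side@z [ 710.6 -186.4] scene@z [ 714.  -191.1]
stop outer L [738.5 123.   58.7] 0.5 side@z [737.7 121.3] scene@z [739.8 123.2]
stop face L [711.4 122.   60.4] 2.9 side@z [711.8 120.5] scene@z [709.2 123.1]
post top [504.3 220.4  99.2] 2.5 side@z [503.9 221.2] scene@z [507.8 219.3]
pivot top [584.3 150.3  47. ] 1.8 side@z [587.1 159.5] scene@z [575.1 149.9]
jar [670. 353. 100.]
beaker [ 488. -332.   90.]
bowl [ 628. -370.   50.]
```

Everything fits the given sizes. The stop's face is at x≈709, centred at y≈-35. The mould is square to it with its front at x≈666, leaving a gap of about 43 mm. Pivot is ≈(581,150) and post ≈(504,220), which puts them 104 mm apart. Next I align the tool with the world, shut the gripper and go behind the left rear corner.

```bash
python3 -m handwheel '[{"wz":-0.96,"claw":0},{"wz":-0.96,"claw":0},{"wz":-0.96,"claw":0},{"wz":-0.96,"claw":0},{"claw":0}]'
python3 -m handwheel '[{"dx":-0.6,"dy":-0.97},{"dx":-0.6,"dy":-0.97},{"dx":-0.6,"dy":-0.97},{"dx":-0.6,"dy":-0.97},{"dx":-0.6,"dy":-0.97},{"dx":-0.6,"dy":-0.97},{"dx":-0.6,"dy":-0.97},{"dx":-0.6,"dy":-0.97}]'
python3 -m handwheel '[{"dx":-0.6,"dy":-0.97},{"dx":-0.6,"dy":-0.97},{"dx":-0.6,"dy":-0.97},{"dx":-0.6,"dy":-0.97},{"dx":-0.6,"dy":-0.97},{"dx":-0.6,"dy":-0.97},{"dx":-0.6,"dy":-0.97},{"dx":-0.6,"dy":-0.97}]'
python3 -m handwheel '[{"wy":-0.75},{"wy":-0.75},{},{}]'
python3 -c "
from h import *
s=robot.state();print(s)"
```

```text
{'t': 0.25, 'joints': array([1.07770935e+00, 3.77698081e-01, 8.03657663e-02, 1.27438403e+00,
       7.57438590e-06, 1.46050527e+00]), 'joint_velocities': array([ 4.91374569e-04, -2.29516120e-03,  4.73439724e-03,  3.63774184e-04,
        5.97776238e-04,  4.15498615e-05]), 'tau': array([-6.17688202e-04, -4.63186383e+01,  2.69726747e+01,  1.28228765e-02,
       -1.44946584e-04, -1.12597068e-06]), 'position': array([214.62681934, 533.14319274, 230.8558888 ]), 'tcp_rot': array([-1.40299473e-04,  1.90231494e-01,  9.81739154e-01, -4.38105609e-04]), 'force': array([-0.01410446,  0.6581254 ,  1.0768368 ]), 'moment': array([ 0.00880443,  0.04543294, -0.03154708]), 'finger_force': 0.0, 'width': 85.62278325433421}invalid input at $[0]: expected keys dx, dy, dz, wx, wy, wz, claw
invalid input at $[0]: expected keys dx, dy, dz, wx, wy, wz, claw
invalid input at $[0]: expected keys dx, dy, dz, wx, wy, wz, claw
invalid input at $[0]: expected keys dx, dy, dz, wx, wy, wz, claw
```

```bash
python3 -m handwheel '[{"dx":0,"dy":0,"dz":0,"wx":0,"wy":0,"wz":-0.96,"claw":0},{"dx":0,"dy":0,"dz":0,"wx":0,"wy":0,"wz":-0.96,"claw":0},{"dx":0,"dy":0,"dz":0,"wx":0,"wy":0,"wz":-0.96,"claw":0},{"dx":0,"dy":0,"dz":0,"wx":0,"wy":0,"wz":-0.96,"claw":0},{"dx":0,"dy":0,"dz":0,"wx":0,"wy":0,"wz":0,"claw":0}]'
python3 -m handwheel '[{"dx":-0.6,"dy":-0.97,"dz":0,"wx":0,"wy":0,"wz":0,"claw":0},{"dx":-0.6,"dy":-0.97,"dz":0,"wx":0,"wy":0,"wz":0,"claw":0},{"dx":-0.6,"dy":-0.97,"dz":0,"wx":0,"wy":0,"wz":0,"claw":0},{"dx":-0.6,"dy":-0.97,"dz":0,"wx":0,"wy":0,"wz":0,"claw":0},{"dx":-0.6,"dy":-0.97,"dz":0,"wx":0,"wy":0,"wz":0,"claw":0},{"dx":-0.6,"dy":-0.97,"dz":0,"wx":0,"wy":0,"wz":0,"claw":0},{"dx":-0.6,"dy":-0.97,"dz":0,"wx":0,"wy":0,"wz":0,"claw":0},{"dx":-0.6,"dy":-0.97,"dz":0,"wx":0,"wy":0,"wz":0,"claw":0}]'
python3 -m handwheel '[{"dx":-0.6,"dy":-0.97,"dz":0,"wx":0,"wy":0,"wz":0,"claw":0},{"dx":-0.6,"dy":-0.97,"dz":0,"wx":0,"wy":0,"wz":0,"claw":0},{"dx":-0.6,"dy":-0.97,"dz":0,"wx":0,"wy":0,"wz":0,"claw":0},{"dx":-0.6,"dy":-0.97,"dz":0,"wx":0,"wy":0,"wz":0,"claw":0},{"dx":-0.6,"dy":-0.97,"dz":0,"wx":0,"wy":0,"wz":0,"claw":0},{"dx":-0.6,"dy":-0.97,"dz":0,"wx":0,"wy":0,"wz":0,"claw":0},{"dx":-0.6,"dy":-0.97,"dz":0,"wx":0,"wy":0,"wz":0,"claw":0},{"dx":-0.6,"dy":-0.97,"dz":0,"wx":0,"wy":0,"wz":0,"claw":0}]'
python3 -m handwheel '[{"dx":0,"dy":0,"dz":0,"wx":0,"wy":-0.75,"wz":0,"claw":0},{"dx":0,"dy":0,"dz":0,"wx":0,"wy":-0.75,"wz":0,"claw":0},{"dx":0,"dy":0,"dz":0,"wx":0,"wy":0,"wz":0,"claw":0},{"dx":0,"dy":0,"dz":0,"wx":0,"wy":0,"wz":0,"claw":0}]'
cat >> h.py <<'E'
def st():
    s=robot.state();q=np.array(s["tcp_rot"]);print("t",round(s["t"],2),"p",np.round(s["position"],1),"F",np.round(s["force"],1),"w",round(s["width"],1),"euler",R.from_quat(q[[1,2,3,0]]).as_matrix().round(3).tolist())
if __name__=="__main__": st()
E
python3 h.py
```

```text
t: 0.75
position: [214.7, 533.3, 231.2]
tcp_rot: [-0.0, -0.0, 1.0, -0.0]
force: [1.1, 0.4, 0.5]
width: 12.2
finger_force: 0.0
t: 1.55
position: [359.6, 299.6, 231.4]
tcp_rot: [0.0, 0.001, 1.0, 0.0]
force: [0.2, -0.5, -0.4]
width: 0.2
finger_force: 0.0
t: 2.35
position: [503.9, 66.8, 231.3]
tcp_rot: [0.0, 0.001, 1.0, 0.0]
force: [0.6, 1.0, -0.9]
width: -0.1
finger_force: 0.0
t: 2.75
position: [502.8, 68.2, 231.5]
tcp_rot: [0.074, -0.0, 0.997, 0.0]
force: [0.3, 0.3, -0.2]
width: 0.3
finger_force: 0.0
t 2.75 p [502.8  68.2 231.5] F [ 0.3  0.3 -0.2] w 0.3 euler [[-0.989, -0.0, 0.148], [-0.0, 1.0, 0.0], [-0.148, 0.0, -0.989]]
```

```bash
python3 -m handwheel '[{"dx":0.124,"dy":0,"dz":0.83,"wx":0,"wy":0,"wz":0,"claw":0},{"dx":0.124,"dy":0,"dz":0.83,"wx":0,"wy":0,"wz":0,"claw":0},{"dx":0.124,"dy":0,"dz":0.83,"wx":0,"wy":0,"wz":0,"claw":0},{"dx":0.124,"dy":0,"dz":0.83,"wx":0,"wy":0,"wz":0,"claw":0},{"dx":0.124,"dy":0,"dz":0.83,"wx":0,"wy":0,"wz":0,"claw":0},{"dx":0.124,"dy":0,"dz":0.83,"wx":0,"wy":0,"wz":0,"claw":0},{"dx":0.124,"dy":0,"dz":0.83,"wx":0,"wy":0,"wz":0,"claw":0},{"dx":0.124,"dy":0,"dz":0.83,"wx":0,"wy":0,"wz":0,"claw":0}]'
python3 -m handwheel '[{"dx":-0.13,"dy":0,"dz":0.02,"wx":0,"wy":0,"wz":0,"claw":0},{"dx":-0.13,"dy":0,"dz":0.02,"wx":0,"wy":0,"wz":0,"claw":0},{"dx":-0.13,"dy":0,"dz":0.02,"wx":0,"wy":0,"wz":0,"claw":0},{"dx":-0.13,"dy":0,"dz":0.02,"wx":0,"wy":0,"wz":0,"claw":0},{"dx":-0.13,"dy":0,"dz":0.02,"wx":0,"wy":0,"wz":0,"claw":0},{"dx":-0.13,"dy":0,"dz":0.02,"wx":0,"wy":0,"wz":0,"claw":0},{"dx":0,"dy":0,"dz":0,"wx":0,"wy":0,"wz":0,"claw":0}]'
python3 -m handwheel '[{"dx":-0.05,"dy":0,"dz":0.0075,"wx":0,"wy":0,"wz":0,"claw":0},{"dx":-0.05,"dy":0,"dz":0.0075,"wx":0,"wy":0,"wz":0,"claw":0},{"dx":-0.05,"dy":0,"dz":0.0075,"wx":0,"wy":0,"wz":0,"claw":0},{"dx":-0.05,"dy":0,"dz":0.0075,"wx":0,"wy":0,"wz":0,"claw":0}]'
python3 -m handwheel '[{"dx":-0.05,"dy":0,"dz":0.0075,"wx":0,"wy":0,"wz":0,"claw":0},{"dx":-0.05,"dy":0,"dz":0.0075,"wx":0,"wy":0,"wz":0,"claw":0},{"dx":-0.05,"dy":0,"dz":0.0075,"wx":0,"wy":0,"wz":0,"claw":0}]'
python3 -m handwheel '[{"dx":-0.05,"dy":0,"dz":0.0075,"wx":0,"wy":0,"wz":0,"claw":0},{"dx":-0.05,"dy":0,"dz":0.0075,"wx":0,"wy":0,"wz":0,"claw":0}]'
```

```text
t: 3.55
position: [505.3, 68.5, 29.3]
tcp_rot: [0.075, -0.0, 0.997, 0.0]
force: [0.4, -0.3, 0.8]
width: 0.3
finger_force: 0.0
t: 4.25
position: [528.5, 68.2, 30.4]
tcp_rot: [0.076, -0.001, 0.997, 0.0]
force: [-0.8, -0.4, 0.4]
width: 0.2
finger_force: 0.0
t: 4.65
position: [533.4, 68.2, 29.8]
tcp_rot: [0.075, -0.001, 0.997, 0.0]
force: [-0.5, -0.2, 0.4]
width: -0.4
finger_force: 0.0
t: 4.95
position: [538.1, 68.2, 29.8]
tcp_rot: [0.075, -0.001, 0.997, 0.0]
force: [-0.6, -0.2, 0.1]
width: -0.2
finger_force: 0.0
t: 5.15
position: [539.2, 68.2, 29.1]
tcp_rot: [0.073, -0.001, 0.997, 0.0]
force: [-5.1, 0.2, 1.8]
width: 0.4
finger_force: 2.9
```

```bash
python3 -m handwheel '[{"dx":-0.03,"dy":0,"dz":0.0045,"wx":0,"wy":0,"wz":0,"claw":0},{"dx":-0.03,"dy":0,"dz":0.0045,"wx":0,"wy":0,"wz":0,"claw":0}]'|egrep "^(posi|force)"
python3 -m handwheel '[{"dx":-0.03,"dy":0,"dz":0.0045,"wx":0,"wy":0,"wz":0,"claw":0},{"dx":-0.03,"dy":0,"dz":0.0045,"wx":0,"wy":0,"wz":0,"claw":0},{"dx":-0.03,"dy":0,"dz":0.0045,"wx":0,"wy":0,"wz":0,"claw":0}]'|egrep "^(posi|force)"
python3 -m handwheel '[{"dx":-0.05,"dy":0,"dz":0.0075,"wx":0,"wy":0,"wz":0,"claw":0},{"dx":-0.05,"dy":0,"dz":0.0075,"wx":0,"wy":0,"wz":0,"claw":0},{"dx":-0.05,"dy":0,"dz":0.0075,"wx":0,"wy":0,"wz":0,"claw":0},{"dx":-0.05,"dy":0,"dz":0.0075,"wx":0,"wy":0,"wz":0,"claw":0},{"dx":-0.05,"dy":0,"dz":0.0075,"wx":0,"wy":0,"wz":0,"claw":0}]'|egrep "^(posi|force)"
```

```text
position: [539.2, 68.3, 28.5]
force: [-8.2, -0.0, 3.3]
position: [539.3, 68.3, 27.5]
force: [-12.3, -0.4, 5.7]
position: [545.1, 69.7, 26.7]
force: [-13.1, 4.0, 4.7]
```

```bash
python3 -m handwheel '[{"dx":-0.05,"dy":0,"dz":0,"wx":0,"wy":0,"wz":0,"claw":0},{"dx":-0.05,"dy":0,"dz":0,"wx":0,"wy":0,"wz":0,"claw":0},{"dx":-0.05,"dy":0,"dz":0,"wx":0,"wy":0,"wz":0,"claw":0},{"dx":-0.05,"dy":0,"dz":0,"wx":0,"wy":0,"wz":0,"claw":0},{"dx":-0.05,"dy":0,"dz":0,"wx":0,"wy":0,"wz":0,"claw":0}]'|egrep "^(posi|force)"
python3 - <<'E'
from h import *
s=robot.snapshot("side");cv2.imwrite("pics/s1.png",cv2.resize(s["image"][120:270,180:370],None,fx=4,fy=4,interpolation=cv2.INTER_CUBIC)); st()
E
```

```text
position: [553.0, 69.7, 27.2]
force: [-10.1, 3.5, -1.8]
t 6.7 p [553.5  69.6  27.4] F [-8.1  3.1 -2.4] w 0.1 euler [[-0.991, -0.003, 0.137], [-0.002, 1.0, 0.003], [-0.137, 0.003, -0.991]]
```

View pics/s1.png

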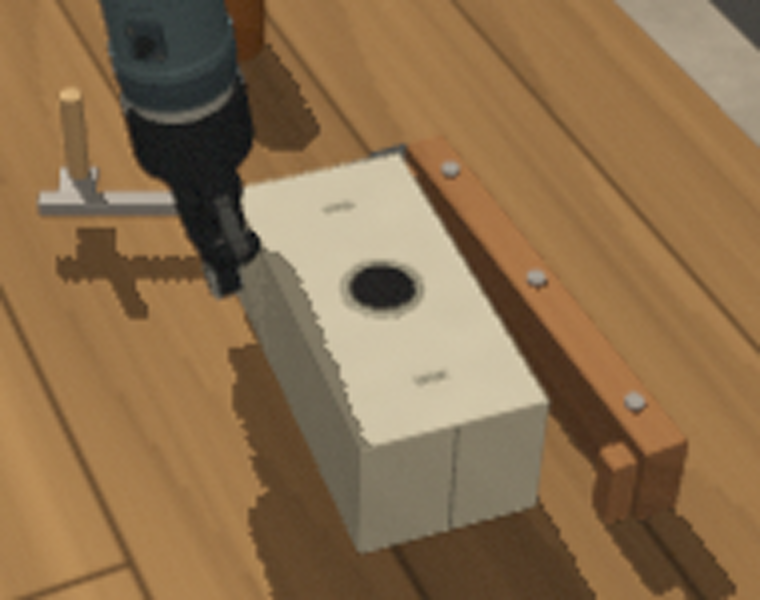

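The left side has moved forward. The top corners are now FL (405,156), FR (546,405) and RR (362,445). I back off and cross to the right corner.

```bash
python3 -m handwheel '[{"dx":0.25,"dy":0,"dz":0,"wx":0,"wy":0,"wz":0,"claw":0},{"dx":0.6,"dy":0,"dz":-0.1,"wx":0,"wy":0,"wz":0,"claw":0},{"dx":0.6,"dy":0,"dz":-0.1,"wx":0,"wy":0,"wz":0,"claw":0},{"dx":0,"dy":-0.9,"dz":0,"wx":0,"wy":0,"wz":0,"claw":0},{"dx":0,"dy":-0.9,"dz":0,"wx":0,"wy":0,"wz":0,"claw":0},{"dx":0,"dy":-0.9,"dz":0,"wx":0,"wy":0,"wz":0,"claw":0},{"dx":0,"dy":-0.9,"dz":0,"wx":0,"wy":0,"wz":0,"claw":0},{"dx":0,"dy":-0.9,"dz":0,"wx":0,"wy":0,"wz":0,"claw":0}]'|egrep "^(posi|force)"
cat >> h.py <<'E'
def corners(view="side",win=(180,110,370,270)):
    S=robot.snapshot(view);x0,y0,x1,y1=win;im=S["image"][y0:y1,x0:x1]
    im=cv2.resize(im,None,fx=4,fy=4,interpolation=cv2.INTER_CUBIC);h=cv2.cvtColor(im,cv2.COLOR_BGR2HSV)
    return S,im,h
E
python3 - <<'E'
from h import *
S,im,h=corners()
cv2.imwrite("pics/s2.png",im); st()
f=lambda U:((U[0]+.5)/4-.5+180,(U[1]+.5)/4-.5+120)
for n,U in dict(FL=(405,156),FR=(546,405),RR=(362,445)).items(): print(n,onz(S,f(U),100).round(1))
# hsv of top samples / side face / bench
for U in [(330,270),(440,400),(400,520),(300,430)]: print(U,h[U[1]+40,U[0]])
E
```

```text
position: [517.9, -68.4, 31.1]
force: [0.8, 0.5, 0.2]
t 7.55 p [518.7 -72.2  31.4] F [ 0.8 -3.7  0.1] w -0.4 euler [[-0.988, 0.003, 0.153], [0.002, 1.0, -0.005], [-0.153, -0.005, -0.988]]
FL [681.1  68.8 100. ]
FR [ 655.5 -165.8  100. ]
RR [ 547.  -151.2  100. ]
(330, 270) [ 21  49 210]
(440, 400) [ 21  46 209]
(400, 520) [ 20  56 127]
(300, 430) [ 16 101 109]
```

```bash
python3 -m handwheel '[{"dx":0,"dy":-0.7,"dz":0,"wx":0,"wy":0,"wz":0,"claw":0},{"dx":0,"dy":-0.7,"dz":0,"wx":0,"wy":0,"wz":0,"claw":0},{"dx":-0.1,"dy":-0.6,"dz":0.015,"wx":0,"wy":0,"wz":0,"claw":0},{"dx":-0.1,"dy":0,"dz":0.015,"wx":0,"wy":0,"wz":0,"claw":0},{"dx":-0.1,"dy":0,"dz":0.015,"wx":0,"wy":0,"wz":0,"claw":0}]'|egrep "^(posi|force)"
python3 -m handwheel '[{"dx":-0.05,"dy":0,"dz":0.0075,"wx":0,"wy":0,"wz":0,"claw":0},{"dx":-0.05,"dy":0,"dz":0.0075,"wx":0,"wy":0,"wz":0,"claw":0},{"dx":-0.05,"dy":0,"dz":0.0075,"wx":0,"wy":0,"wz":0,"claw":0},{"dx":-0.05,"dy":0,"dz":0.0075,"wx":0,"wy":0,"wz":0,"claw":0}]'|egrep "^(posi|force)"
python3 -m handwheel '[{"dx":-0.05,"dy":0,"dz":0.0075,"wx":0,"wy":0,"wz":0,"claw":0},{"dx":-0.05,"dy":0,"dz":0.0075,"wx":0,"wy":0,"wz":0,"claw":0},{"dx":-0.05,"dy":0,"dz":0.0075,"wx":0,"wy":0,"wz":0,"claw":0},{"dx":-0.05,"dy":0,"dz":0.0075,"wx":0,"wy":0,"wz":0,"claw":0}]'|egrep "^(posi|force)"
python3 -m handwheel '[{"dx":-0.05,"dy":0,"dz":0.0075,"wx":0,"wy":0,"wz":0,"claw":0},{"dx":-0.05,"dy":0,"dz":0.0075,"wx":0,"wy":0,"wz":0,"claw":0},{"dx":-0.05,"dy":0,"dz":0.0075,"wx":0,"wy":0,"wz":0,"claw":0},{"dx":-0.05,"dy":0,"dz":0.0075,"wx":0,"wy":0,"wz":0,"claw":0}]'|egrep "^(posi|force)"
```

```text
position: [526.8, -127.0, 30.8]
force: [0.7, -0.1, -0.9]
position: [532.1, -126.3, 30.4]
force: [-0.1, -0.4, 0.0]
position: [535.8, -126.5, 29.5]
force: [-8.1, 0.2, 2.0]
position: [536.4, -125.8, 27.4]
force: [-16.4, -1.2, 5.1]
```

```bash
python3 -m handwheel '[{"dx":-0.04,"dy":0,"dz":0,"wx":0,"wy":0,"wz":0,"claw":0},{"dx":-0.04,"dy":0,"dz":0,"wx":0,"wy":0,"wz":0,"claw":0}]'|egrep "^(posi|force)"
python3 -m handwheel '[{"dx":-0.04,"dy":0,"dz":0,"wx":0,"wy":0,"wz":0,"claw":0},{"dx":-0.04,"dy":0,"dz":0,"wx":0,"wy":0,"wz":0,"claw":0}]'|egrep "^(posi|force)"
```

```text
position: [538.4, -126.5, 27.5]
force: [-14.7, -3.6, 1.6]
position: [541.0, -126.8, 27.6]
force: [-12.5, -5.2, -0.9]
```

```bash
python3 -m handwheel '[{"dx":-0.05,"dy":0,"dz":0.003,"wx":0,"wy":0,"wz":0,"claw":0},{"dx":-0.05,"dy":0,"dz":0.003,"wx":0,"wy":0,"wz":0,"claw":0},{"dx":-0.05,"dy":0,"dz":0.003,"wx":0,"wy":0,"wz":0,"claw":0},{"dx":-0.05,"dy":0,"dz":0.003,"wx":0,"wy":0,"wz":0,"claw":0},{"dx":-0.05,"dy":0,"dz":0.003,"wx":0,"wy":0,"wz":0,"claw":0}]'|egrep "^(posi|force)"
python3 -m handwheel '[{"dx":-0.05,"dy":0,"dz":0.003,"wx":0,"wy":0,"wz":0,"claw":0},{"dx":-0.05,"dy":0,"dz":0.003,"wx":0,"wy":0,"wz":0,"claw":0},{"dx":-0.05,"dy":0,"dz":0.003,"wx":0,"wy":0,"wz":0,"claw":0},{"dx":-0.05,"dy":0,"dz":0.003,"wx":0,"wy":0,"wz":0,"claw":0},{"dx":-0.05,"dy":0,"dz":0.003,"wx":0,"wy":0,"wz":0,"claw":0}]'|egrep "^(posi|force)"
```

```text
position: [548.6, -127.0, 28.1]
force: [-12.1, -5.0, -1.7]
position: [556.1, -126.9, 28.6]
force: [-10.4, -4.6, -2.7]
```

```bash
python3 -m handwheel '[{"dx":-0.05,"dy":-0.03,"dz":0.005,"wx":0,"wy":0,"wz":0,"claw":0},{"dx":-0.05,"dy":-0.03,"dz":0.005,"wx":0,"wy":0,"wz":0,"claw":0},{"dx":-0.05,"dy":-0.03,"dz":0.005,"wx":0,"wy":0,"wz":0,"claw":0}]'|egrep "^(posi|force)"
python3 -m handwheel '[{"dx":-0.05,"dy":-0.03,"dz":0.005,"wx":0,"wy":0,"wz":0,"claw":0},{"dx":-0.05,"dy":-0.03,"dz":0.005,"wx":0,"wy":0,"wz":0,"claw":0},{"dx":-0.05,"dy":-0.03,"dz":0.005,"wx":0,"wy":0,"wz":0,"claw":0},{"dx":-0.05,"dy":-0.03,"dz":0.005,"wx":0,"wy":0,"wz":0,"claw":0}]'|egrep "^(posi|force)"
cat > m.py <<'E'
from h import *
import sys
S,im,h=corners()
m=((h[...,0]>14)&(h[...,0]<30)&(h[...,1]<75)&(h[...,2]>170)).astype(np.uint8)*255
m=cv2.morphologyEx(m,cv2.MORPH_CLOSE,np.ones((9,9)));m=cv2.morphologyEx(m,cv2.MORPH_OPEN,np.ones((9,9)))
c=max(cv2.findContours(m,0,2)[0],key=cv2.contourArea);c=cv2.convexHull(c)
p=cv2.approxPolyDP(c,12,True)[:,0]
f=lambda U:((U[0]+.5)/4-.5+180,(U[1]+.5)/4-.5+110)
for U in p: print(U,onz(S,f(U),100).round(1)[:2])
if len(sys.argv)>1: cv2.imwrite(sys.argv[1],im)
st()
E
python3 m.py pics/s3.png
```

```text
position: [561.2, -128.7, 28.8]
force: [-9.4, -1.9, -3.0]
position: [567.6, -131.5, 29.2]
force: [-8.3, 0.7, -3.4]
[402 230] [664.1  38.5]
[586 407] [ 691.6 -148.6]
[429 477] [ 583.7 -160.9]
[408 449] [ 582.5 -136.8]
t 11.4 p [ 568.  -131.8   29.3] F [-7.8 -0.6 -1.7] w -0.2 euler [[-0.991, -0.0, 0.137], [-0.0, 1.0, 0.002], [-0.137, 0.002, -0.991]]
```

View pics/s3.png

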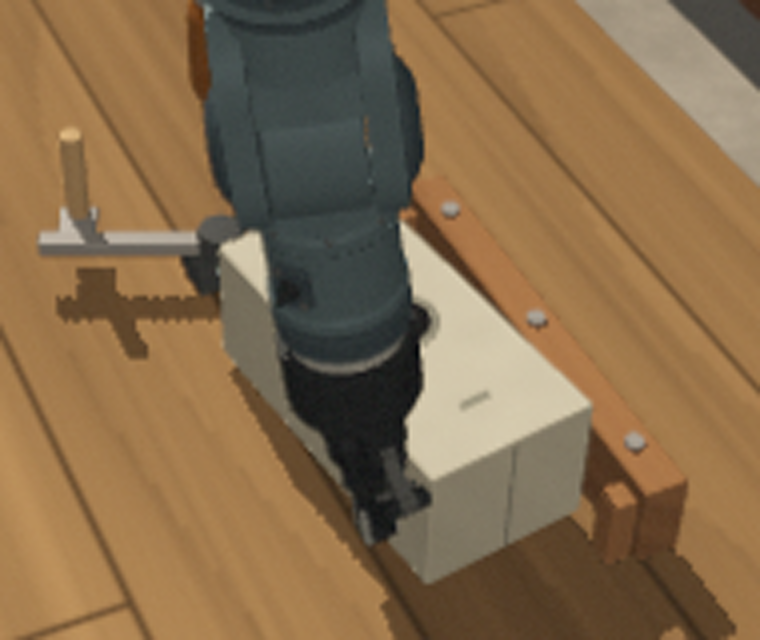

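The mould now has its right side forward, with FR (691.6,-148.6), RR (583.7,-160.9) and yaw about +0.114. It is centred at y≈-35.5. I cross back to the left corner.

```bash
python3 -m handwheel '[{"dx":0.25,"dy":0,"dz":-0.04,"wx":0,"wy":0,"wz":0,"claw":0},{"dx":0.75,"dy":0,"dz":-0.11,"wx":0,"wy":0,"wz":0,"claw":0},{"dx":0.75,"dy":0,"dz":-0.11,"wx":0,"wy":0,"wz":0,"claw":0},{"dx":0,"dy":0.9,"dz":0,"wx":0,"wy":0,"wz":0,"claw":0},{"dx":0,"dy":0.9,"dz":0,"wx":0,"wy":0,"wz":0,"claw":0},{"dx":0,"dy":0.9,"dz":0,"wx":0,"wy":0,"wz":0,"claw":0},{"dx":0,"dy":0.9,"dz":0,"wx":0,"wy":0,"wz":0,"claw":0},{"dx":0,"dy":0.9,"dz":0,"wx":0,"wy":0,"wz":0,"claw":0}]'|egrep "^(posi|force)"
python3 -m handwheel '[{"dx":0,"dy":0.9,"dz":0,"wx":0,"wy":0,"wz":0,"claw":0},{"dx":0,"dy":0.72,"dz":0,"wx":0,"wy":0,"wz":0,"claw":0},{"dx":-0.1,"dy":0,"dz":0.015,"wx":0,"wy":0,"wz":0,"claw":0},{"dx":-0.1,"dy":0,"dz":0.015,"wx":0,"wy":0,"wz":0,"claw":0},{"dx":0,"dy":0,"dz":0,"wx":0,"wy":0,"wz":0,"claw":0}]'|egrep "^(posi|force)"
```

```text
position: [522.5, 2.9, 33.8]
force: [-0.0, 0.7, 0.8]
position: [528.7, 49.7, 33.5]
force: [-0.7, 0.0, 0.2]
```

```bash
python3 -m handwheel '[{"dx":-0.05,"dy":0.03,"dz":0.02,"wx":0,"wy":0,"wz":0,"claw":0},{"dx":-0.05,"dy":0.03,"dz":0.02,"wx":0,"wy":0,"wz":0,"claw":0},{"dx":-0.05,"dy":0,"dz":0.02,"wx":0,"wy":0,"wz":0,"claw":0},{"dx":-0.05,"dy":0,"dz":0.0075,"wx":0,"wy":0,"wz":0,"claw":0},{"dx":-0.05,"dy":0,"dz":0.0075,"wx":0,"wy":0,"wz":0,"claw":0}]'|egrep "^(posi|force)"
python3 -m handwheel '[{"dx":-0.05,"dy":0,"dz":0.0075,"wx":0,"wy":0,"wz":0,"claw":0},{"dx":-0.05,"dy":0,"dz":0.0075,"wx":0,"wy":0,"wz":0,"claw":0},{"dx":-0.05,"dy":0,"dz":0.0075,"wx":0,"wy":0,"wz":0,"claw":0},{"dx":-0.05,"dy":0,"dz":0.0075,"wx":0,"wy":0,"wz":0,"claw":0}]'|egrep "^(posi|force)"
python3 -m handwheel '[{"dx":-0.05,"dy":0,"dz":0,"wx":0,"wy":0,"wz":0,"claw":0},{"dx":-0.05,"dy":0,"dz":0,"wx":0,"wy":0,"wz":0,"claw":0},{"dx":-0.05,"dy":0,"dz":0,"wx":0,"wy":0,"wz":0,"claw":0}]'|egrep "^(posi|force)"
```

```text
position: [535.1, 52.2, 31.7]
force: [-0.1, -0.1, -0.9]
position: [540.9, 52.4, 31.7]
force: [-1.2, 0.4, 1.5]
position: [541.2, 52.4, 30.9]
force: [-9.2, -0.8, 3.8]
```

```bash
python3 -m handwheel '[{"dx":-0.05,"dy":0,"dz":0,"wx":0,"wy":0,"wz":0,"claw":0},{"dx":-0.05,"dy":0,"dz":0,"wx":0,"wy":0,"wz":0,"claw":0},{"dx":-0.05,"dy":0,"dz":0,"wx":0,"wy":0,"wz":0,"claw":0}]'|egrep "^(posi|force)"
python3 -m handwheel '[{"dx":-0.04,"dy":0,"dz":0,"wx":0,"wy":0,"wz":0,"claw":0},{"dx":-0.04,"dy":0,"dz":0,"wx":0,"wy":0,"wz":0,"claw":0},{"dx":-0.04,"dy":0,"dz":0,"wx":0,"wy":0,"wz":0,"claw":0}]'|egrep "^(posi|force)"
python3 -m handwheel '[{"dx":-0.05,"dy":0.02,"dz":0.003,"wx":0,"wy":0,"wz":0,"claw":0},{"dx":-0.05,"dy":0.02,"dz":0.003,"wx":0,"wy":0,"wz":0,"claw":0},{"dx":-0.05,"dy":0.02,"dz":0.003,"wx":0,"wy":0,"wz":0,"claw":0},{"dx":-0.05,"dy":0.02,"dz":0.003,"wx":0,"wy":0,"wz":0,"claw":0},{"dx":-0.05,"dy":0.02,"dz":0.003,"wx":0,"wy":0,"wz":0,"claw":0},{"dx":-0.05,"dy":0.02,"dz":0.003,"wx":0,"wy":0,"wz":0,"claw":0},{"dx":-0.05,"dy":0.02,"dz":0.003,"wx":0,"wy":0,"wz":0,"claw":0}]'|egrep "^(posi|force)"
```

```text
position: [542.2, 52.7, 30.2]
force: [-13.1, 0.5, 5.8]
position: [544.9, 53.6, 30.2]
force: [-13.9, 3.2, 3.2]
position: [556.5, 57.6, 30.8]
force: [-9.0, 1.1, -3.3]
```

```bash
python3 -m handwheel '[{"dx":-0.05,"dy":0.02,"dz":0.006,"wx":0,"wy":0,"wz":0,"claw":0},{"dx":-0.05,"dy":0.02,"dz":0.006,"wx":0,"wy":0,"wz":0,"claw":0},{"dx":-0.05,"dy":0.02,"dz":0.006,"wx":0,"wy":0,"wz":0,"claw":0},{"dx":-0.05,"dy":0.02,"dz":0.006,"wx":0,"wy":0,"wz":0,"claw":0},{"dx":-0.05,"dy":0.02,"dz":0.006,"wx":0,"wy":0,"wz":0,"claw":0},{"dx":-0.05,"dy":0.02,"dz":0.006,"wx":0,"wy":0,"wz":0,"claw":0},{"dx":-0.05,"dy":0.02,"dz":0.006,"wx":0,"wy":0,"wz":0,"claw":0}]'|egrep "^(posi|force)"
python3 -m handwheel '[{"dx":-0.05,"dy":0.02,"dz":0.006,"wx":0,"wy":0,"wz":0,"claw":0},{"dx":-0.05,"dy":0.02,"dz":0.006,"wx":0,"wy":0,"wz":0,"claw":0},{"dx":-0.05,"dy":0.02,"dz":0.006,"wx":0,"wy":0,"wz":0,"claw":0}]'|egrep "^(posi|force)"
python3 m.py
```

```text
position: [567.2, 61.6, 31.1]
force: [-8.6, 2.0, -3.3]
position: [572.0, 63.3, 31.3]
force: [-8.7, 1.2, -3.4]
[423 187] [696.1  72.5]
[574 428] [ 676.8 -160.5]
[400 473] [ 570.3 -151.6]
[275 230] [589.9  71.3]
t 16.25 p [572.4  63.4  31.4] F [-8.7  1.7 -3.7] w 0.1 euler [[-0.991, -0.002, 0.137], [-0.002, 1.0, 0.002], [-0.137, 0.002, -0.991]]
```

```bash
python3 -m handwheel '[{"dx":-0.05,"dy":0.0,"dz":0.006,"wx":0,"wy":0,"wz":0,"claw":0},{"dx":-0.05,"dy":0,"dz":0.006,"wx":0,"wy":0,"wz":0,"claw":0},{"dx":-0.05,"dy":0,"dz":0.006,"wx":0,"wy":0,"wz":0,"claw":0},{"dx":-0.05,"dy":0,"dz":0.006,"wx":0,"wy":0,"wz":0,"claw":0}]'|egrep "^(posi|force)"
python3 -m handwheel '[{"dx":0.25,"dy":0,"dz":-0.04,"wx":0,"wy":0,"wz":0,"claw":0},{"dx":0.65,"dy":0,"dz":-0.1,"wx":0,"wy":0,"wz":0,"claw":0},{"dx":0.65,"dy":0,"dz":-0.1,"wx":0,"wy":0,"wz":0,"claw":0},{"dx":0,"dy":-0.9,"dz":0,"wx":0,"wy":0,"wz":0,"claw":0},{"dx":0,"dy":-0.9,"dz":0,"wx":0,"wy":0,"wz":0,"claw":0},{"dx":0,"dy":-0.9,"dz":0,"wx":0,"wy":0,"wz":0,"claw":0},{"dx":0,"dy":-0.9,"dz":0,"wx":0,"wy":0,"wz":0,"claw":0},{"dx":0,"dy":-0.9,"dz":0,"wx":0,"wy":0,"wz":0,"claw":0}]'|egrep "^(posi|force)"
python3 -m handwheel '[{"dx":0,"dy":-0.9,"dz":0,"wx":0,"wy":0,"wz":0,"claw":0},{"dx":0,"dy":-0.9,"dz":0,"wx":0,"wy":0,"wz":0,"claw":0},{"dx":0,"dy":0,"dz":0,"wx":0,"wy":0,"wz":0,"claw":0}]'|egrep "^(posi|force)"
python3 m.py
```

```text
position: [577.2, 64.5, 31.3]
force: [-11.7, 6.3, -1.2]
position: [539.4, -74.0, 36.3]
force: [1.2, -0.7, -0.3]
position: [540.2, -130.4, 36.6]
force: [0.8, -0.2, 0.0]
[434 187] [702.7  69.6]
[572 432] [ 674.1 -162.9]
[389 473] [ 564.6 -149.1]
[364 419] [ 569.9 -105.1]
[341 215] [634.7  68. ]
t 17.8 p [ 539.6 -128.5   36.3] F [ 0.2 -0.3  0.2] w 0.2 euler [[-0.988, 0.002, 0.152], [0.001, 1.0, -0.001], [-0.152, -0.001, -0.988]]
```

```bash
python3 -m handwheel '[{"dx":-0.1,"dy":0,"dz":0.12,"wx":0,"wy":0,"wz":0,"claw":0},{"dx":-0.08,"dy":0,"dz":0.1,"wx":0,"wy":0,"wz":0,"claw":0},{"dx":-0.05,"dy":0,"dz":0.0075,"wx":0,"wy":0,"wz":0,"claw":0},{"dx":-0.05,"dy":0,"dz":0.0075,"wx":0,"wy":0,"wz":0,"claw":0},{"dx":-0.05,"dy":0,"dz":0.0075,"wx":0,"wy":0,"wz":0,"claw":0},{"dx":-0.05,"dy":0,"dz":0.0075,"wx":0,"wy":0,"wz":0,"claw":0}]'|egrep "^(posi|force)"
python3 -m handwheel '[{"dx":-0.05,"dy":0,"dz":0.0075,"wx":0,"wy":0,"wz":0,"claw":0},{"dx":-0.05,"dy":0,"dz":0.0075,"wx":0,"wy":0,"wz":0,"claw":0},{"dx":-0.05,"dy":0,"dz":0.0075,"wx":0,"wy":0,"wz":0,"claw":0}]'|egrep "^(posi|force)"
python3 -m handwheel '[{"dx":-0.05,"dy":0,"dz":0,"wx":0,"wy":0,"wz":0,"claw":0},{"dx":-0.05,"dy":0,"dz":0,"wx":0,"wy":0,"wz":0,"claw":0},{"dx":-0.05,"dy":0,"dz":0,"wx":0,"wy":0,"wz":0,"claw":0}]'|egrep "^(posi|force)"
python3 -m handwheel '[{"dx":-0.04,"dy":0,"dz":0,"wx":0,"wy":0,"wz":0,"claw":0},{"dx":-0.04,"dy":0,"dz":0,"wx":0,"wy":0,"wz":0,"claw":0}]'|egrep "^(posi|force)"
```

```text
position: [550.9, -126.2, 29.8]
force: [-0.1, -0.0, 0.3]
position: [555.4, -126.5, 29.8]
force: [0.4, -0.1, 0.7]
position: [556.1, -126.1, 29.0]
force: [-9.3, 0.0, 3.1]
position: [556.2, -125.7, 28.5]
force: [-12.5, -0.5, 4.5]
```

```bash
python3 -m handwheel '[{"dx":-0.04,"dy":0,"dz":0,"wx":0,"wy":0,"wz":0,"claw":0},{"dx":-0.04,"dy":0,"dz":0,"wx":0,"wy":0,"wz":0,"claw":0},{"dx":-0.04,"dy":0,"dz":0,"wx":0,"wy":0,"wz":0,"claw":0}]'|egrep "^(posi|force)"
python3 -m handwheel '[{"dx":-0.05,"dy":-0.02,"dz":0.003,"wx":0,"wy":0,"wz":0,"claw":0},{"dx":-0.05,"dy":-0.02,"dz":0.003,"wx":0,"wy":0,"wz":0,"claw":0},{"dx":-0.05,"dy":-0.02,"dz":0.003,"wx":0,"wy":0,"wz":0,"claw":0},{"dx":-0.05,"dy":-0.02,"dz":0.003,"wx":0,"wy":0,"wz":0,"claw":0},{"dx":-0.05,"dy":-0.02,"dz":0.003,"wx":0,"wy":0,"wz":0,"claw":0},{"dx":-0.05,"dy":-0.02,"dz":0.003,"wx":0,"wy":0,"wz":0,"claw":0},{"dx":-0.05,"dy":-0.02,"dz":0.003,"wx":0,"wy":0,"wz":0,"claw":0}]'|egrep "^(posi|force)"
python3 -m handwheel '[{"dx":-0.05,"dy":-0.02,"dz":0.006,"wx":0,"wy":0,"wz":0,"claw":0},{"dx":-0.05,"dy":-0.02,"dz":0.006,"wx":0,"wy":0,"wz":0,"claw":0},{"dx":-0.05,"dy":-0.02,"dz":0.006,"wx":0,"wy":0,"wz":0,"claw":0},{"dx":-0.05,"dy":-0.02,"dz":0.006,"wx":0,"wy":0,"wz":0,"claw":0}]'|egrep "^(posi|force)"
python3 m.py
```

```text
position: [557.5, -126.0, 28.2]
force: [-15.1, -4.4, 3.4]
position: [569.0, -130.2, 28.6]
force: [-10.4, -2.9, -3.6]
position: [575.1, -132.5, 28.7]
force: [-10.0, -2.2, -4.1]
[417 208] [682.8  54.6]
[444 209] [698.4  46.6]
[597 414] [ 694.6 -156.1]
[429 468] [ 586.8 -154.8]
t 20.65 p [ 575.6 -132.6   28.8] F [-9.1 -1.6 -2.5] w 0.0 euler [[-0.991, 0.0, 0.137], [0.001, 1.0, 0.001], [-0.137, 0.001, -0.991]]
```

```bash
python3 -m handwheel '[{"dx":-0.05,"dy":-0.01,"dz":0.006,"wx":0,"wy":0,"wz":0,"claw":0},{"dx":-0.05,"dy":-0.01,"dz":0.006,"wx":0,"wy":0,"wz":0,"claw":0},{"dx":-0.05,"dy":-0.01,"dz":0.006,"wx":0,"wy":0,"wz":0,"claw":0},{"dx":-0.05,"dy":-0.01,"dz":0.006,"wx":0,"wy":0,"wz":0,"claw":0},{"dx":-0.05,"dy":-0.01,"dz":0.006,"wx":0,"wy":0,"wz":0,"claw":0},{"dx":-0.05,"dy":-0.01,"dz":0.006,"wx":0,"wy":0,"wz":0,"claw":0}]'|egrep "^(posi|force)"
python3 m.py
```

```text
position: [583.1, -134.7, 28.8]
force: [-15.9, -3.3, 2.1]
[433 213] [690.   45.8]
[542 313] [707.7 -67.1]
[609 404] [ 705.1 -151.8]
[445 465] [ 596.  -156.4]
t 21.3 p [ 583.1 -134.7   28.8] F [-13.5  -2.9   1.1] w 0.6 euler [[-0.991, 0.001, 0.134], [0.001, 1.0, -0.0], [-0.134, -0.0, -0.991]]
```

```bash
python3 -m handwheel '[{"dx":0.25,"dy":0,"dz":-0.04,"wx":0,"wy":0,"wz":0,"claw":0},{"dx":0.75,"dy":0,"dz":-0.1,"wx":0,"wy":0,"wz":0,"claw":0},{"dx":0.35,"dy":0.9,"dz":0,"wx":0,"wy":0,"wz":0,"claw":0},{"dx":0,"dy":0.9,"dz":0,"wx":0,"wy":0,"wz":0,"claw":0},{"dx":0,"dy":0.9,"dz":0,"wx":0,"wy":0,"wz":0,"claw":0},{"dx":0,"dy":0.9,"dz":0,"wx":0,"wy":0,"wz":0,"claw":0},{"dx":0,"dy":0.9,"dz":0,"wx":0,"wy":0,"wz":0,"claw":0},{"dx":0,"dy":0.9,"dz":0,"wx":0,"wy":0,"wz":0,"claw":0}]'|egrep "^(posi|force)"
python3 -m handwheel '[{"dx":0,"dy":0.9,"dz":0.03,"wx":0,"wy":0,"wz":0,"claw":0},{"dx":0,"dy":0.1,"dz":0.03,"wx":0,"wy":0,"wz":0,"claw":0},{"dx":0,"dy":0,"dz":0.03,"wx":0,"wy":0,"wz":0,"claw":0}]'|egrep "^(posi|force)"
python3 m.py
```

```text
position: [551.4, 28.4, 31.5]
force: [1.0, 0.0, -0.2]
position: [551.3, 57.7, 28.5]
force: [-0.8, -0.9, 0.2]
[260 230] [581.1  75.2]
[409 182] [690.  81.]
[609 404] [ 705.1 -151.8]
[447 467] [ 596.4 -158.2]
t 22.45 p [551.2  56.9  28.3] F [0.6 0.5 0. ] w -0.3 euler [[-0.989, -0.001, 0.15], [-0.002, 1.0, -0.0], [-0.15, -0.0, -0.989]]
```

```bash
python3 -m handwheel '[{"dx":-0.16,"dy":0,"dz":0.02,"wx":0,"wy":0,"wz":0,"claw":0},{"dx":-0.12,"dy":0,"dz":0.02,"wx":0,"wy":0,"wz":0,"claw":0},{"dx":-0.1,"dy":0,"dz":0.015,"wx":0,"wy":0,"wz":0,"claw":0},{"dx":-0.05,"dy":0,"dz":0.0075,"wx":0,"wy":0,"wz":0,"claw":0},{"dx":-0.05,"dy":0,"dz":0.0075,"wx":0,"wy":0,"wz":0,"claw":0},{"dx":-0.05,"dy":0,"dz":0.0075,"wx":0,"wy":0,"wz":0,"claw":0}]'|egrep "^(posi|force)"
python3 -m handwheel '[{"dx":-0.05,"dy":0,"dz":0.0075,"wx":0,"wy":0,"wz":0,"claw":0},{"dx":-0.05,"dy":0,"dz":0.0075,"wx":0,"wy":0,"wz":0,"claw":0},{"dx":-0.05,"dy":0,"dz":0.0075,"wx":0,"wy":0,"wz":0,"claw":0}]'|egrep "^(posi|force)"
python3 -m handwheel '[{"dx":-0.05,"dy":0,"dz":0,"wx":0,"wy":0,"wz":0,"claw":0},{"dx":-0.05,"dy":0,"dz":0,"wx":0,"wy":0,"wz":0,"claw":0},{"dx":-0.05,"dy":0,"dz":0,"wx":0,"wy":0,"wz":0,"claw":0}]'|egrep "^(posi|force)"
```

```text
position: [566.7, 57.0, 28.2]
force: [-1.4, 0.4, 0.1]
position: [567.1, 57.3, 26.6]
force: [-9.9, -0.3, 4.0]
position: [568.1, 57.8, 25.9]
force: [-13.7, 0.2, 5.7]
```

```bash
python3 -m handwheel '[{"dx":-0.04,"dy":0,"dz":-0.01,"wx":0,"wy":0,"wz":0,"claw":0},{"dx":-0.04,"dy":0,"dz":-0.01,"wx":0,"wy":0,"wz":0,"claw":0},{"dx":-0.04,"dy":0,"dz":0,"wx":0,"wy":0,"wz":0,"claw":0}]'|egrep "^(posi|force)"
python3 -m handwheel '[{"dx":-0.05,"dy":0,"dz":0,"wx":0,"wy":0,"wz":0,"claw":0},{"dx":-0.05,"dy":0,"dz":0,"wx":0,"wy":0,"wz":0,"claw":0},{"dx":-0.05,"dy":0,"dz":0,"wx":0,"wy":0,"wz":0,"claw":0},{"dx":-0.05,"dy":0,"dz":0,"wx":0,"wy":0,"wz":0,"claw":0}]'|egrep "^(posi|force)"
python3 m.py
```

```text
position: [571.2, 58.8, 26.2]
force: [-11.5, 4.3, -1.2]
position: [577.0, 58.9, 26.9]
force: [-10.5, 3.2, -2.6]
[287 219] [601.3  78.3]
[426 182] [700.2  76.4]
[606 411] [ 700.6 -156.1]
[437 467] [ 591.2 -155.9]
[290 257] [588.   43.1]
t 24.4 p [577.4  58.8  27. ] F [-9.8  3.5 -2.8] w -0.1 euler [[-0.991, -0.003, 0.135], [-0.002, 1.0, 0.003], [-0.135, 0.003, -0.991]]
```

```bash
python3 -m handwheel '[{"dx":-0.04,"dy":0,"dz":0.004,"wx":0,"wy":0,"wz":0,"claw":0},{"dx":-0.04,"dy":0,"dz":0.004,"wx":0,"wy":0,"wz":0,"claw":0},{"dx":-0.04,"dy":0,"dz":0.004,"wx":0,"wy":0,"wz":0,"claw":0}]'|egrep "^(posi|force)"
python3 -m handwheel '[{"dx":-0.03,"dy":0,"dz":0.004,"wx":0,"wy":0,"wz":0,"claw":0},{"dx":-0.03,"dy":0,"dz":0.004,"wx":0,"wy":0,"wz":0,"claw":0}]'|egrep "^(posi|force)"
python3 m.py
```

```text
position: [580.1, 59.4, 27.0]
force: [-12.3, 6.1, -0.6]
position: [581.9, 59.5, 27.0]
force: [-12.9, 5.8, -0.9]
[293 216] [606.   79.6]
[435 182] [705.7  74.1]
[605 415] [ 698.4 -158.7]
[433 467] [ 589.2 -155. ]
[295 252] [592.9  46.3]
t 24.95 p [582.2  59.4  27. ] F [-11.3   3.9  -2. ] w -0.1 euler [[-0.991, -0.003, 0.134], [-0.003, 1.0, 0.005], [-0.134, 0.004, -0.991]]
```

```bash
python3 -m handwheel '[{"dx":-0.03,"dy":0,"dz":0.004,"wx":0,"wy":0,"wz":0,"claw":0},{"dx":-0.03,"dy":0,"dz":0.004,"wx":0,"wy":0,"wz":0,"claw":0}]'|egrep "^(posi|force)"
python3 -m handwheel '[{"dx":0.25,"dy":0,"dz":-0.02,"wx":0,"wy":0,"wz":0,"claw":0},{"dx":0.75,"dy":0,"dz":-0.1,"wx":0,"wy":0,"wz":0,"claw":0},{"dx":0.15,"dy":-0.9,"dz":0,"wx":0,"wy":0,"wz":0,"claw":0},{"dx":0,"dy":-0.9,"dz":0,"wx":0,"wy":0,"wz":0,"claw":0},{"dx":0,"dy":-0.9,"dz":0,"wx":0,"wy":0,"wz":0,"claw":0},{"dx":0,"dy":-0.9,"dz":0,"wx":0,"wy":0,"wz":0,"claw":0},{"dx":0,"dy":-0.9,"dz":0,"wx":0,"wy":0,"wz":0,"claw":0},{"dx":0,"dy":-0.9,"dz":0,"wx":0,"wy":0,"wz":0,"claw":0}]'|egrep "^(posi|force)"
python3 -m handwheel '[{"dx":0,"dy":-0.8,"dz":0,"wx":0,"wy":0,"wz":0,"claw":0},{"dx":0,"dy":0,"dz":0,"wx":0,"wy":0,"wz":0,"claw":0}]'|egrep "^(posi|force)"
python3 m.py
```

```text
position: [583.5, 59.6, 27.0]
force: [-12.5, 6.4, -0.0]
position: [559.0, -106.4, 30.3]
force: [-0.7, -0.3, 0.1]
position: [559.7, -132.4, 30.5]
force: [0.2, 0.4, -0.7]
[390 191] [674.4  77.5]
[445 189] [708.3  64.8]
[603 417] [ 696.5 -159.6]
[429 465] [ 587.8 -152.7]
[400 417] [ 589.5 -112.1]
[378 225] [652.2  49.2]
t 26.2 p [ 559.2 -130.6   30.3] F [-0.1  0.3  0.4] w -0.1 euler [[-0.988, 0.001, 0.152], [0.001, 1.0, -0.001], [-0.152, -0.001, -0.988]]
```

```bash
python3 -m handwheel '[{"dx":-0.15,"dy":0,"dz":0.04,"wx":0,"wy":0,"wz":0,"claw":0},{"dx":-0.12,"dy":0,"dz":0.03,"wx":0,"wy":0,"wz":0,"claw":0},{"dx":-0.1,"dy":0,"dz":0.02,"wx":0,"wy":0,"wz":0,"claw":0},{"dx":-0.05,"dy":0,"dz":0.0075,"wx":0,"wy":0,"wz":0,"claw":0},{"dx":-0.05,"dy":0,"dz":0.0075,"wx":0,"wy":0,"wz":0,"claw":0},{"dx":-0.05,"dy":0,"dz":0.0075,"wx":0,"wy":0,"wz":0,"claw":0}]'|egrep "^(posi|force)"
python3 -m handwheel '[{"dx":-0.05,"dy":0,"dz":0.0075,"wx":0,"wy":0,"wz":0,"claw":0},{"dx":-0.05,"dy":0,"dz":0.0075,"wx":0,"wy":0,"wz":0,"claw":0},{"dx":-0.05,"dy":0,"dz":0.0075,"wx":0,"wy":0,"wz":0,"claw":0}]'|egrep "^(posi|force)"
python3 -m handwheel '[{"dx":-0.05,"dy":0,"dz":0,"wx":0,"wy":0,"wz":0,"claw":0},{"dx":-0.05,"dy":0,"dz":0,"wx":0,"wy":0,"wz":0,"claw":0}]'|egrep "^(posi|force)"
```

```text
position: [574.0, -128.5, 28.5]
force: [0.9, 0.2, -0.2]
position: [577.4, -128.8, 28.2]
force: [-4.6, -0.5, 2.5]
position: [577.5, -128.6, 27.6]
force: [-9.5, -1.3, 2.9]
```

```bash
python3 -m handwheel '[{"dx":-0.05,"dy":0,"dz":0,"wx":0,"wy":0,"wz":0,"claw":0},{"dx":-0.05,"dy":0,"dz":0,"wx":0,"wy":0,"wz":0,"claw":0}]'|egrep "^(posi|force)"
python3 -m handwheel '[{"dx":-0.04,"dy":0,"dz":0,"wx":0,"wy":0,"wz":0,"claw":0},{"dx":-0.04,"dy":0,"dz":0,"wx":0,"wy":0,"wz":0,"claw":0}]'|egrep "^(posi|force)"
python3 -m handwheel '[{"dx":-0.03,"dy":0,"dz":0,"wx":0,"wy":0,"wz":0,"claw":0},{"dx":-0.03,"dy":0,"dz":0,"wx":0,"wy":0,"wz":0,"claw":0}]'|egrep "^(posi|force)"
python3 -m handwheel '[{"dx":-0.03,"dy":0,"dz":0,"wx":0,"wy":0,"wz":0,"claw":0},{"dx":-0.03,"dy":0,"dz":0,"wx":0,"wy":0,"wz":0,"claw":0}]'|egrep "^(posi|force)"
python3 m.py
```

```text
position: [577.6, -128.3, 27.0]
force: [-15.7, -1.2, 6.4]
position: [578.6, -128.5, 26.8]
force: [-15.2, -3.8, 5.2]
position: [580.4, -129.1, 26.8]
force: [-15.3, -4.2, 3.2]
position: [582.2, -129.6, 26.9]
force: [-14.3, -6.1, 0.6]
[426 202] [690.9  57.7]
[457 206] [707.5  45.9]
[611 411] [ 703.2 -157.3]
[441 466] [ 593.6 -156.1]
t 28.15 p [ 582.5 -129.6   26.9] F [-12.8  -4.6   0.4] w 0.2 euler [[-0.991, 0.002, 0.135], [0.002, 1.0, -0.002], [-0.135, -0.002, -0.991]]
```

```bash
python3 -m handwheel '[{"dx":-0.03,"dy":0,"dz":0,"wx":0,"wy":0,"wz":0,"claw":0},{"dx":-0.03,"dy":0,"dz":0,"wx":0,"wy":0,"wz":0,"claw":0},{"dx":-0.03,"dy":0,"dz":0,"wx":0,"wy":0,"wz":0,"claw":0}]'|egrep "^(posi|force)"
python3 m.py
```

```text
position: [584.6, -129.4, 26.9]
force: [-14.9, -5.6, 1.7]
[431 200] [694.8  58.3]
[457 206] [707.5  45.9]
[612 410] [ 704.1 -156.8]
[445 465] [ 596.  -156.4]
t 28.5 p [ 584.6 -129.4   26.9] F [-13.5  -5.6   0.6] w -0.5 euler [[-0.991, 0.002, 0.133], [0.002, 1.0, -0.002], [-0.133, -0.002, -0.991]]
```

```bash
python3 -m handwheel '[{"dx":-0.025,"dy":0,"dz":0,"wx":0,"wy":0,"wz":0,"claw":0},{"dx":-0.025,"dy":0,"dz":0,"wx":0,"wy":0,"wz":0,"claw":0}]'|egrep "^(posi|force)"
python3 -m handwheel '[{"dx":-0.025,"dy":0,"dz":0,"wx":0,"wy":0,"wz":0,"claw":0},{"dx":-0.025,"dy":0,"dz":0,"wx":0,"wy":0,"wz":0,"claw":0}]'|egrep "^(posi|force)"
python3 m.py
```

```text
position: [584.6, -129.4, 26.9]
force: [-19.2, -5.3, 4.9]
position: [584.7, -129.4, 26.8]
force: [-22.9, -5.2, 7.4]
[434 199] [697.1  58.4]
[457 206] [707.5  45.9]
[612 410] [ 704.1 -156.8]
[445 465] [ 596.  -156.4]
t 28.95 p [ 584.7 -129.4   26.8] F [-19.8  -5.4   6. ] w -0.1 euler [[-0.992, 0.003, 0.128], [0.002, 1.0, -0.002], [-0.128, -0.002, -0.992]]
```

The right front edge is on the stop: force climbed without any motion at TCP x=584.6. I back off and go left.

```bash
python3 -m handwheel '[{"dx":0.25,"dy":0,"dz":-0.02,"wx":0,"wy":0,"wz":0,"claw":0},{"dx":0.75,"dy":0,"dz":-0.1,"wx":0,"wy":0,"wz":0,"claw":0},{"dx":0.1,"dy":0.9,"dz":0,"wx":0,"wy":0,"wz":0,"claw":0},{"dx":0,"dy":0.9,"dz":0,"wx":0,"wy":0,"wz":0,"claw":0},{"dx":0,"dy":0.9,"dz":0,"wx":0,"wy":0,"wz":0,"claw":0},{"dx":0,"dy":0.9,"dz":0,"wx":0,"wy":0,"wz":0,"claw":0},{"dx":0,"dy":0.9,"dz":0,"wx":0,"wy":0,"wz":0,"claw":0},{"dx":0,"dy":0.9,"dz":0,"wx":0,"wy":0,"wz":0,"claw":0}]'|egrep "^(posi|force)"
python3 -m handwheel '[{"dx":0,"dy":0.9,"dz":0.02,"wx":0,"wy":0,"wz":0,"claw":0},{"dx":0,"dy":0,"dz":0.02,"wx":0,"wy":0,"wz":0,"claw":0}]'|egrep "^(posi|force)"
python3 m.py
```

```text
position: [563.2, 34.3, 30.2]
force: [0.4, -0.4, 0.5]
position: [563.2, 63.2, 29.0]
force: [-0.0, -1.0, -1.3]
[279 221] [595.8  78.6]
[432 180] [704.8  76.7]
[613 409] [ 705.1 -156.3]
[445 464] [ 596.4 -155.7]
t 30.0 p [563.2  61.6  28.8] F [0.5 0.6 0.3] w -0.1 euler [[-0.989, -0.004, 0.15], [-0.004, 1.0, 0.001], [-0.15, 0.0, -0.989]]
```

```bash
python3 -m handwheel '[{"dx":-0.18,"dy":0,"dz":0.03,"wx":0,"wy":0,"wz":0,"claw":0},{"dx":-0.18,"dy":0,"dz":0.03,"wx":0,"wy":0,"wz":0,"claw":0},{"dx":-0.12,"dy":0,"dz":0.02,"wx":0,"wy":0,"wz":0,"claw":0},{"dx":-0.05,"dy":0,"dz":0.0075,"wx":0,"wy":0,"wz":0,"claw":0},{"dx":-0.05,"dy":0,"dz":0.0075,"wx":0,"wy":0,"wz":0,"claw":0},{"dx":-0.04,"dy":0,"dz":0.0075,"wx":0,"wy":0,"wz":0,"claw":0}]'|egrep "^(posi|force)"
python3 -m handwheel '[{"dx":-0.04,"dy":0,"dz":0.0075,"wx":0,"wy":0,"wz":0,"claw":0},{"dx":-0.04,"dy":0,"dz":0.0075,"wx":0,"wy":0,"wz":0,"claw":0},{"dx":-0.04,"dy":0,"dz":0.0075,"wx":0,"wy":0,"wz":0,"claw":0}]'|egrep "^(posi|force)"
python3 -m handwheel '[{"dx":-0.04,"dy":0,"dz":0,"wx":0,"wy":0,"wz":0,"claw":0},{"dx":-0.04,"dy":0,"dz":0,"wx":0,"wy":0,"wz":0,"claw":0}]'|egrep "^(posi|force)"
python3 -m handwheel '[{"dx":-0.04,"dy":0,"dz":0,"wx":0,"wy":0,"wz":0,"claw":0}]'|egrep "^(posi|force)"
```

```text
position: [580.9, 59.8, 28.1]
force: [-2.6, 0.1, 1.2]
position: [581.1, 60.2, 26.7]
force: [-9.7, -0.9, 4.4]
position: [581.2, 60.4, 26.2]
force: [-12.9, -0.2, 4.6]
position: [581.6, 60.5, 26.1]
force: [-13.2, 1.2, 6.3]
```

```bash
python3 -m handwheel '[{"dx":-0.03,"dy":0,"dz":0,"wx":0,"wy":0,"wz":0,"claw":0},{"dx":-0.03,"dy":0,"dz":0,"wx":0,"wy":0,"wz":0,"claw":0}]'|egrep "^(posi|force)"
python3 -m handwheel '[{"dx":-0.03,"dy":0,"dz":0,"wx":0,"wy":0,"wz":0,"claw":0},{"dx":-0.03,"dy":0,"dz":0,"wx":0,"wy":0,"wz":0,"claw":0}]'|egrep "^(posi|force)"
python3 m.py
```

```text
position: [582.9, 61.0, 26.1]
force: [-13.4, 1.0, 5.3]
position: [584.2, 61.4, 26.1]
force: [-15.7, 2.1, 6.5]
[296 216] [607.8  78.8]
[436 179] [707.7  76.6]
[613 411] [ 704.3 -157.8]
[441 464] [ 594.3 -154.8]
[302 257] [594.9  40.1]
t 31.65 p [584.2  61.4  26.1] F [-13.9   2.7   4.8] w -0.4 euler [[-0.991, -0.002, 0.135], [-0.002, 1.0, 0.002], [-0.135, 0.002, -0.991]]
```

```bash
python3 -m handwheel '[{"dx":-0.03,"dy":0,"dz":0,"wx":0,"wy":0,"wz":0,"claw":0}]'|egrep "^(posi|force)"
python3 -m handwheel '[{"dx":-0.03,"dy":0,"dz":0,"wx":0,"wy":0,"wz":0,"claw":0}]'|egrep "^(posi|force)"
```

```text
position: [584.2, 61.4, 26.0]
force: [-16.5, 2.1, 5.7]
position: [584.2, 61.3, 25.9]
force: [-18.8, 1.4, 8.6]
```

```bash
python3 m.py
```

```text
[297 216] [608.4  78.5]
[436 179] [707.7  76.6]
[612 411] [ 703.7 -157.5]
[441 464] [ 594.3 -154.8]
[302 257] [594.9  40.1]
t 31.9 p [584.2  61.3  25.8] F [-17.    1.9   6.3] w 0.2 euler [[-0.991, -0.002, 0.132], [-0.002, 1.0, 0.002], [-0.132, 0.002, -0.991]]
```

```bash
python3 -m handwheel '[{"dx":0.25,"dy":0,"dz":-0.02,"wx":0,"wy":0,"wz":0,"claw":0},{"dx":0.65,"dy":0,"dz":-0.1,"wx":0,"wy":0,"wz":0,"claw":0},{"dx":0,"dy":-0.9,"dz":0,"wx":0,"wy":0,"wz":0,"claw":0},{"dx":0,"dy":-0.9,"dz":0,"wx":0,"wy":0,"wz":0,"claw":0},{"dx":0,"dy":-0.9,"dz":0,"wx":0,"wy":0,"wz":0,"claw":0},{"dx":0,"dy":-0.9,"dz":0,"wx":0,"wy":0,"wz":0,"claw":0},{"dx":0,"dy":-0.9,"dz":0,"wx":0,"wy":0,"wz":0,"claw":0},{"dx":0,"dy":-0.9,"dz":0,"wx":0,"wy":0,"wz":0,"claw":0}]'|egrep "^(posi|force)"
python3 -m handwheel '[{"dx":0,"dy":-0.9,"dz":0.02,"wx":0,"wy":0,"wz":0,"claw":0},{"dx":-0.1,"dy":0,"dz":0.02,"wx":0,"wy":0,"wz":0,"claw":0},{"dx":-0.15,"dy":0,"dz":0.02,"wx":0,"wy":0,"wz":0,"claw":0},{"dx":-0.12,"dy":0,"dz":0.02,"wx":0,"wy":0,"wz":0,"claw":0},{"dx":0,"dy":0,"dz":0,"wx":0,"wy":0,"wz":0,"claw":0}]'|egrep "^(posi|force)"
```

```text
position: [568.2, -103.2, 29.8]
force: [0.3, -0.0, 0.4]
position: [579.4, -127.9, 28.6]
force: [0.3, 0.8, 0.4]
```

```bash
python3 -m handwheel '[{"dx":-0.05,"dy":0,"dz":0.0075,"wx":0,"wy":0,"wz":0,"claw":0},{"dx":-0.05,"dy":0,"dz":0.0075,"wx":0,"wy":0,"wz":0,"claw":0}]'|egrep "^(posi|force)"
python3 -m handwheel '[{"dx":-0.04,"dy":0,"dz":0.0075,"wx":0,"wy":0,"wz":0,"claw":0},{"dx":-0.04,"dy":0,"dz":0.0075,"wx":0,"wy":0,"wz":0,"claw":0},{"dx":-0.04,"dy":0,"dz":0,"wx":0,"wy":0,"wz":0,"claw":0}]'|egrep "^(posi|force)"
```

```text
position: [581.5, -128.1, 28.4]
force: [0.0, 0.6, 0.1]
position: [583.3, -128.5, 27.8]
force: [-5.6, 0.3, 2.1]
```

```bash
python3 -m handwheel '[{"dx":-0.04,"dy":0,"dz":0,"wx":0,"wy":0,"wz":0,"claw":0},{"dx":-0.04,"dy":0,"dz":0,"wx":0,"wy":0,"wz":0,"claw":0},{"dx":-0.04,"dy":0,"dz":0,"wx":0,"wy":0,"wz":0,"claw":0}]'|egrep "^(posi|force)"
python3 -m handwheel '[{"dx":-0.03,"dy":0,"dz":0,"wx":0,"wy":0,"wz":0,"claw":0}]'|egrep "^(posi|force)"
python3 -m handwheel '[{"dx":-0.03,"dy":0,"dz":0,"wx":0,"wy":0,"wz":0,"claw":0}]'|egrep "^(posi|force)"
```

```text
position: [583.4, -128.3, 27.1]
force: [-12.9, -0.5, 5.5]
position: [583.5, -128.3, 26.9]
force: [-14.2, -0.9, 5.6]
position: [583.5, -128.2, 26.8]
force: [-15.6, -1.0, 6.9]
```

```bash
python3 -m handwheel '[{"dx":-0.03,"dy":0,"dz":0,"wx":0,"wy":0,"wz":0,"claw":0}]'|egrep "^(posi|force)"
python3 -m handwheel '[{"dx":-0.03,"dy":0,"dz":0,"wx":0,"wy":0,"wz":0,"claw":0}]'|egrep "^(posi|force)"
```

```text
position: [583.6, -128.2, 26.6]
force: [-16.5, -1.7, 7.6]
position: [584.3, -128.4, 26.7]
force: [-15.9, -2.3, 5.9]
```

Both edges are seated to within about 0.5 mm. I retreat, straighten the tool, open the gripper and go above the post.

```bash
python3 -m handwheel '[{"dx":0.25,"dy":0,"dz":-0.02,"wx":0,"wy":0,"wz":0,"claw":0},{"dx":0.8,"dy":0,"dz":-0.1,"wx":0,"wy":0,"wz":0,"claw":0},{"dx":0.3,"dy":0,"dz":-0.9,"wx":0,"wy":0,"wz":0,"claw":0},{"dx":0,"dy":0,"dz":-1,"wx":0,"wy":0,"wz":0,"claw":0},{"dx":0,"dy":0,"dz":-1,"wx":0,"wy":0,"wz":0,"claw":0},{"dx":0,"dy":0,"dz":-1,"wx":0,"wy":0,"wz":0,"claw":0},{"dx":0,"dy":0,"dz":-1,"wx":0,"wy":0.75,"wz":0,"claw":0},{"dx":0,"dy":0,"dz":0,"wx":0,"wy":0.75,"wz":0,"claw":0.6}]'|egrep "^(posi|force)"
python3 -m handwheel '[{"dx":0,"dy":0.96,"dz":0,"wx":0,"wy":0,"wz":0,"claw":0.6},{"dx":0,"dy":0.96,"dz":0,"wx":0,"wy":0,"wz":0,"claw":0.6},{"dx":0,"dy":0.96,"dz":0,"wx":0,"wy":0,"wz":0,"claw":0.6},{"dx":0,"dy":0.96,"dz":0,"wx":0,"wy":0,"wz":0,"claw":0.6},{"dx":0,"dy":0.96,"dz":0,"wx":0,"wy":0,"wz":0,"claw":0.6},{"dx":0,"dy":0.96,"dz":0,"wx":0,"wy":0,"wz":0,"claw":0.6},{"dx":0,"dy":0.96,"dz":0,"wx":0,"wy":0,"wz":0,"claw":0.6},{"dx":0,"dy":0.96,"dz":0,"wx":0,"wy":0,"wz":0,"claw":0.6}]'|egrep "^(posi|force)"
python3 h.py; python3 - <<'E'
from h import *
w=robot.snapshot("wrist");cv2.imwrite("pics/w1.png",w["image"])
print(proj(w,(505,220,100)),proj(w,(505,220,36)))
E
python3 m.py pics/s4.png
```

```text
position: [532.0, -130.0, 178.0]
force: [0.8, -1.2, -0.8]
position: [530.2, 102.9, 172.9]
force: [-0.5, -0.9, -0.3]
t 36.0 p [530.2 102.9 172.9] F [-0.5 -0.9 -0.3] w 51.0 euler [[-1.0, -0.001, 0.002], [-0.001, 1.0, 0.001], [-0.002, 0.001, -1.0]]
[430.55578131 165.5456381 ] [391.48717669 150.07807493]
[282 219] [598.3  79.6]
[436 180] [707.2  75.7]
[613 410] [ 704.7 -157. ]
[444 463] [ 596.2 -154.8]
t 36.1 p [530.  104.7 172.9] F [ 0.3 -0.1 -0.1] w 51.0 euler [[-1.0, -0.005, 0.002], [-0.005, 1.0, 0.002], [-0.002, 0.002, -1.0]]
```

View pics/s4.png

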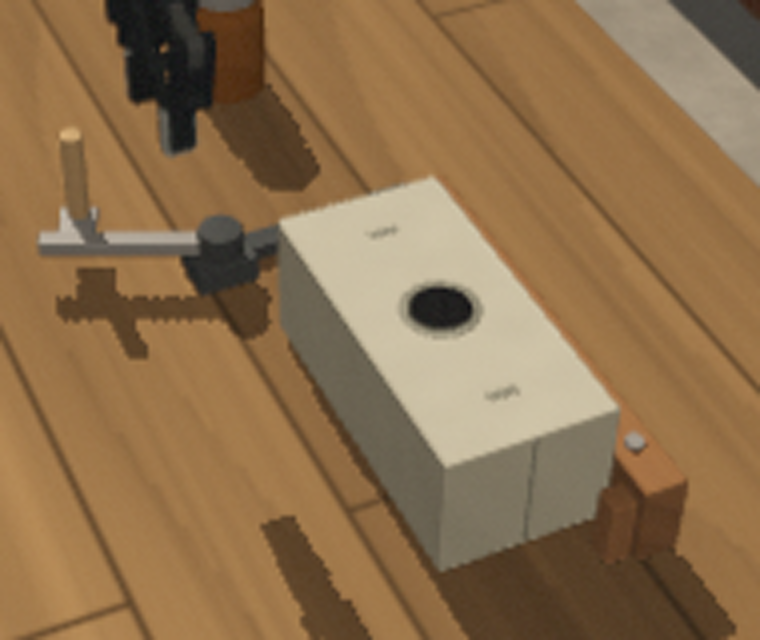

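The mould is seated against the stop. The post still stands at (71,135) and the pivot at (220,228), so the latch is open. I move over the post.

```bash
python3 -m handwheel '[{"dx":0.2,"dy":0.96,"dz":0,"wx":0,"wy":0,"wz":0,"claw":0.6},{"dx":0.2,"dy":0.96,"dz":0,"wx":0,"wy":0,"wz":0,"claw":0.6},{"dx":0.2,"dy":0.96,"dz":0,"wx":0,"wy":0,"wz":0,"claw":0.6},{"dx":0.2,"dy":0.96,"dz":0,"wx":0,"wy":0,"wz":0,"claw":0.6},{"dx":0,"dy":0,"dz":0,"wx":0,"wy":0,"wz":0,"claw":0.6},{"dx":0,"dy":0,"dz":0,"wx":0,"wy":0,"wz":0,"claw":0.6}]'|egrep "^(posi|force)"
python3 - <<'E'
from h import *
w=robot.snapshot("wrist");im=w["image"].copy();u=proj(w,(505,220,100))
print(u, proj(w,(581,150,46)));cv2.imwrite("pics/w2.png",im)
f=lambda U:((U[0]+.5)/4-.5+180,(U[1]+.5)/4-.5+110)
S=robot.snapshot("side")
for z in (40,46,50): print(z,onz(S,f((221,226)),z).round(1))
E
```

```text
position: [505.8, 216.6, 172.7]
force: [-0.4, -0.4, -0.1]
[256.70423573 201.46936286] [177.04822829 264.33416736]
40 [585.3 156.8  40. ]
46 [582.7 150.   46. ]
50 [581.  145.5  50. ]
```

View pics/w2.png

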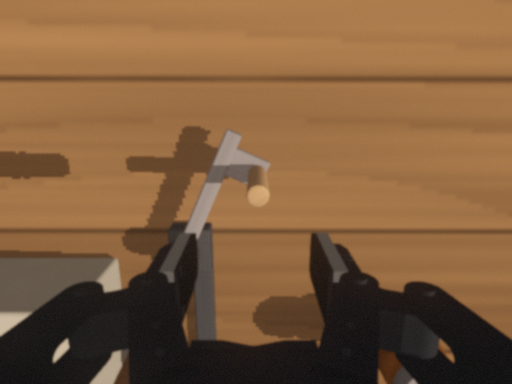

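The wrist view shows the post's top at (259,196), about 5 px from my prediction. That puts the post at ≈(502.5,221). I descend and grip.

```bash
python3 -m handwheel '[{"dx":0.1,"dy":0.13,"dz":0.75,"wx":0,"wy":0,"wz":0,"claw":0.6},{"dx":0,"dy":0,"dz":0.75,"wx":0,"wy":0,"wz":0,"claw":0.6},{"dx":0,"dy":0,"dz":0.75,"wx":0,"wy":0,"wz":0,"claw":0.6},{"dx":0,"dy":0,"dz":0.75,"wx":0,"wy":0,"wz":0,"claw":0.6},{"dx":0,"dy":0,"dz":0.75,"wx":0,"wy":0,"wz":0,"claw":0.6},{"dx":0,"dy":0,"dz":0,"wx":0,"wy":0,"wz":0,"claw":0.6}]' |egrep "^(posi|force)"
python3 -m handwheel '[{"dx":0,"dy":0,"dz":0,"wx":0,"wy":0,"wz":0,"claw":0},{"dx":0,"dy":0,"dz":0,"wx":0,"wy":0,"wz":0,"claw":0},{"dx":0,"dy":0,"dz":0,"wx":0,"wy":0,"wz":0,"claw":0},{"dx":0,"dy":0,"dz":0,"wx":0,"wy":0,"wz":0,"claw":0},{"dx":0,"dy":0,"dz":0,"wx":0,"wy":0,"wz":0,"claw":0},{"dx":0,"dy":0,"dz":0,"wx":0,"wy":0,"wz":0,"claw":0}]' 30
python3 - <<'E'
import numpy as np
c=np.array([581,150.]);a0=np.arctan2(71,-78.5)
P=[c+105.5*np.array([np.cos(a0+t),np.sin(a0+t)]) for t in np.linspace(0,2.09,25)]
for i in range(24):
    d=P[i+1]-P[i];print(i+1,P[i+1].round(1),"dx %.3f dy %.3f"%(-d[0]/30,d[1]/30))
E
```

```text
position: [500.0, 218.5, 57.1]
force: [-1.1, -0.7, 0.4]
t: 38.0
position: [503.9, 220.6, 61.6]
tcp_rot: [0.002, -0.0, 1.0, -0.0]
force: [0.6, -3.0, 7.4]
width: 15.3
finger_force: 29.9
1 [496.9 213.7] dx 0.195 dy -0.236
2 [491.7 206.1] dx 0.174 dy -0.252
3 [487.1 198.2] dx 0.151 dy -0.266
4 [483.3 189.8] dx 0.128 dy -0.278
5 [480.2 181.2] dx 0.103 dy -0.288
6 [477.9 172.3] dx 0.078 dy -0.296
7 [476.3 163.2] dx 0.052 dy -0.302
8 [475.6 154.1] dx 0.025 dy -0.305
9 [475.6 144.9] dx -0.002 dy -0.306
10 [476.5 135.7] dx -0.028 dy -0.305
11 [478.1 126.7] dx -0.055 dy -0.301
12 [480.5 117.8] dx -0.081 dy -0.295
13 [483.7 109.2] dx -0.106 dy -0.287
14 [487.6 100.9] dx -0.130 dy -0.277
15 [492.2  93. ] dx -0.154 dy -0.265
16 [497.5  85.5] dx -0.177 dy -0.250
17 [503.5  78.5] dx -0.198 dy -0.234
18 [510.  72.] dx -0.217 dy -0.216
19 [517.   66.1] dx -0.235 dy -0.196
20 [524.6  60.9] dx -0.251 dy -0.175
21 [532.5  56.3] dx -0.266 dy -0.152
22 [540.9  52.4] dx -0.278 dy -0.129
23 [549.5  49.3] dx -0.288 dy -0.104
24 [558.4  47. ] dx -0.296 dy -0.079
```

```bash
python3 -m handwheel '[{"dx":0.195,"dy":-0.236,"dz":0,"wx":0,"wy":0,"wz":0,"claw":0},{"dx":0.174,"dy":-0.252,"dz":0,"wx":0,"wy":0,"wz":0,"claw":0},{"dx":0.151,"dy":-0.266,"dz":0,"wx":0,"wy":0,"wz":0,"claw":0},{"dx":0.128,"dy":-0.278,"dz":0,"wx":0,"wy":0,"wz":0,"claw":0},{"dx":0.103,"dy":-0.288,"dz":0,"wx":0,"wy":0,"wz":0,"claw":0},{"dx":0.078,"dy":-0.296,"dz":0,"wx":0,"wy":0,"wz":0,"claw":0},{"dx":0,"dy":0,"dz":0,"wx":0,"wy":0,"wz":0,"claw":0}]'
python3 -m handwheel '[{"dx":0.052,"dy":-0.302,"dz":0,"wx":0,"wy":0,"wz":0,"claw":0},{"dx":0.025,"dy":-0.305,"dz":0,"wx":0,"wy":0,"wz":0,"claw":0},{"dx":-0.002,"dy":-0.306,"dz":0,"wx":0,"wy":0,"wz":0,"claw":0},{"dx":-0.028,"dy":-0.305,"dz":0,"wx":0,"wy":0,"wz":0,"claw":0},{"dx":-0.055,"dy":-0.301,"dz":0,"wx":0,"wy":0,"wz":0,"claw":0},{"dx":-0.081,"dy":-0.295,"dz":0,"wx":0,"wy":0,"wz":0,"claw":0},{"dx":0,"dy":0,"dz":0,"wx":0,"wy":0,"wz":0,"claw":0}]'
```

```text
t: 38.7
position: [476.1, 172.5, 61.2]
tcp_rot: [-0.0, -0.001, 1.0, 0.001]
force: [-4.5, 2.9, 12.2]
width: 15.6
finger_force: 30.7
t: 39.4
position: [479.5, 117.0, 60.6]
tcp_rot: [-0.0, -0.0, 1.0, 0.0]
force: [-1.3, -1.2, 7.3]
width: 15.0
finger_force: 30.2
```

```bash
python3 -m handwheel '[{"dx":-0.106,"dy":-0.287,"dz":0,"wx":0,"wy":0,"wz":0,"claw":0},{"dx":-0.130,"dy":-0.277,"dz":0,"wx":0,"wy":0,"wz":0,"claw":0},{"dx":-0.154,"dy":-0.265,"dz":0,"wx":0,"wy":0,"wz":0,"claw":0},{"dx":-0.177,"dy":-0.25,"dz":0,"wx":0,"wy":0,"wz":0,"claw":0},{"dx":-0.198,"dy":-0.234,"dz":0,"wx":0,"wy":0,"wz":0,"claw":0},{"dx":-0.217,"dy":-0.216,"dz":0,"wx":0,"wy":0,"wz":0,"claw":0},{"dx":0,"dy":0,"dz":0,"wx":0,"wy":0,"wz":0,"claw":0}]'
python3 -m handwheel '[{"dx":-0.235,"dy":-0.196,"dz":0,"wx":0,"wy":0,"wz":0,"claw":0},{"dx":-0.251,"dy":-0.175,"dz":0,"wx":0,"wy":0,"wz":0,"claw":0},{"dx":-0.266,"dy":-0.152,"dz":0,"wx":0,"wy":0,"wz":0,"claw":0},{"dx":0,"dy":0,"dz":0,"wx":0,"wy":0,"wz":0,"claw":0}]'
```

```text
t: 40.1
position: [509.7, 71.5, 60.3]
tcp_rot: [0.0, -0.0, 1.0, 0.0]
force: [-1.2, 0.6, 4.9]
width: 15.5
finger_force: 30.0
t: 40.5
position: [532.5, 56.4, 60.2]
tcp_rot: [0.0, -0.001, 1.0, 0.001]
force: [0.4, 1.5, 4.9]
width: 15.3
finger_force: 29.9
```

Tracking well. Now the last part, slowly (about 4.5 mm per row).

```bash
python3 -m handwheel '[{"dx":-0.139,"dy":-0.065,"dz":0,"wx":0,"wy":0,"wz":0,"claw":0},{"dx":-0.139,"dy":-0.065,"dz":0,"wx":0,"wy":0,"wz":0,"claw":0},{"dx":-0.144,"dy":-0.052,"dz":0,"wx":0,"wy":0,"wz":0,"claw":0},{"dx":-0.144,"dy":-0.052,"dz":0,"wx":0,"wy":0,"wz":0,"claw":0},{"dx":-0.1,"dy":-0.027,"dz":0,"wx":0,"wy":0,"wz":0,"claw":0},{"dx":0,"dy":0,"dz":0,"wx":0,"wy":0,"wz":0,"claw":0}]'
python3 -m handwheel '[{"dx":-0.05,"dy":-0.013,"dz":0,"wx":0,"wy":0,"wz":0,"claw":0},{"dx":-0.05,"dy":-0.013,"dz":0,"wx":0,"wy":0,"wz":0,"claw":0},{"dx":-0.05,"dy":-0.013,"dz":0,"wx":0,"wy":0,"wz":0,"claw":0},{"dx":0,"dy":0,"dz":0,"wx":0,"wy":0,"wz":0,"claw":0}]'
```

```text
t: 41.1
position: [549.2, 49.9, 60.0]
tcp_rot: [-0.002, -0.001, 1.0, 0.001]
force: [-6.5, 4.4, 10.0]
width: 15.4
finger_force: 30.6
t: 41.5
position: [549.2, 49.9, 59.9]
tcp_rot: [-0.006, -0.002, 1.0, 0.002]
force: [-18.1, 6.9, 21.0]
width: 15.0
finger_force: 31.7
```

```bash
python3 m.py pics/s5.png; python3 - <<'E'
import numpy as np
P=np.array([(503.9,220.6),(476.1,172.5),(479.5,117),(509.7,71.5),(532.5,56.4),(549.2,49.9)])
r=np.linalg.lstsq(np.c_[2*P,np.ones(6)],(P**2).sum(1),rcond=None)[0];c=r[:2];print(c,np.sqrt(r[2]+c@c))
a=np.unwrap(np.arctan2(*(P-c).T[::-1]));print(a-a[0])
E
```

```text
[282 219] [598.3  79.6]
[436 180] [707.2  75.7]
[613 410] [ 704.7 -157. ]
[444 464] [ 595.9 -155.4]
t 41.55 p [549.2  49.9  59.9] F [-16.4   6.6  20.7] w 15.1 euler [[-1.0, -0.003, -0.012], [-0.003, 1.0, 0.005], [0.012, 0.005, -1.0]]
[576.3231711  148.80795842] 102.29451076953066
[0.         0.54889038 1.09843057 1.64051955 1.9089935  2.08417138]
```

View pics/s5.png

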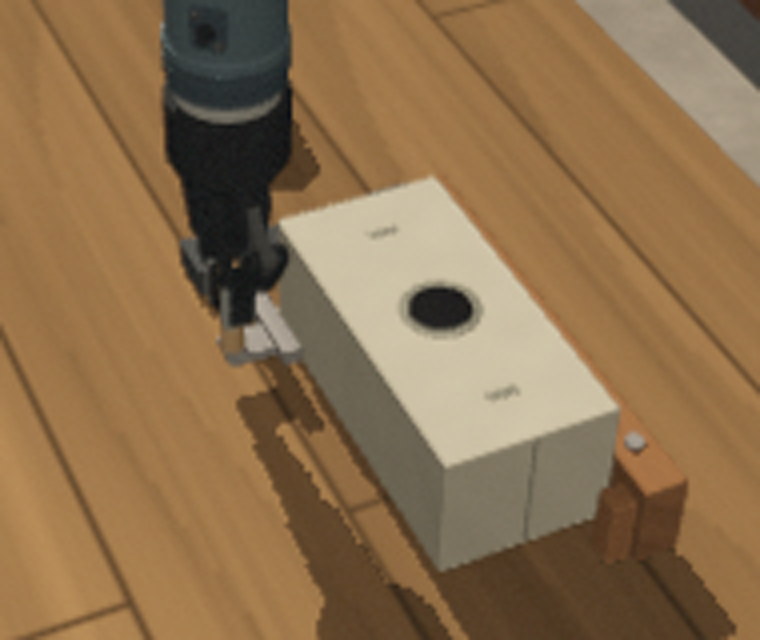

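The arm is at its end stop (2.08 rad from the fitted circle). The mould corners haven't moved: FL (436,180), FR (613,410). I unload, open and lift away.

```bash
python3 -m handwheel '[{"dx":0.12,"dy":0.03,"dz":0,"wx":0,"wy":0,"wz":0,"claw":0},{"dx":0,"dy":0,"dz":0,"wx":0,"wy":0,"wz":0,"claw":0},{"dx":0,"dy":0,"dz":0,"wx":0,"wy":0,"wz":0,"claw":0.5},{"dx":0,"dy":0,"dz":0,"wx":0,"wy":0,"wz":0,"claw":0.5},{"dx":0,"dy":0,"dz":0,"wx":0,"wy":0,"wz":0,"claw":0.5},{"dx":0,"dy":0,"dz":0,"wx":0,"wy":0,"wz":0,"claw":0.5}]'
python3 -m handwheel '[{"dx":0,"dy":0,"dz":-0.3,"wx":0,"wy":0,"wz":0,"claw":0.5},{"dx":0,"dy":0,"dz":-0.6,"wx":0,"wy":0,"wz":0,"claw":0.5},{"dx":0,"dy":0,"dz":-0.8,"wx":0,"wy":0,"wz":0,"claw":0.5},{"dx":0,"dy":0,"dz":-0.8,"wx":0,"wy":0,"wz":0,"claw":0.5},{"dx":0.5,"dy":0.5,"dz":-0.8,"wx":0,"wy":0,"wz":0,"claw":0.5},{"dx":0.9,"dy":0.9,"dz":-0.5,"wx":0,"wy":0,"wz":0,"claw":0.5},{"dx":0.9,"dy":0.9,"dz":0,"wx":0,"wy":0,"wz":0,"claw":0.5},{"dx":0,"dy":0,"dz":0,"wx":0,"wy":0,"wz":0,"claw":0.5}]'
python3 m.py pics/s6.png
python3 - <<'E'
from h import *
w=robot.snapshot("side")
im=cv2.imread("pics/s6.png");h=cv2.cvtColor(im,cv2.COLOR_BGR2HSV)
a=cv2.imread("pics/s6.png");print(a.shape, proj(w,(549,50,100)))
E
```

```text
t: 42.15
position: [553.1, 47.9, 59.7]
tcp_rot: [-0.0, -0.0, 1.0, -0.0]
force: [0.1, -0.4, 0.2]
width: 42.7
finger_force: 0.0
t: 42.95
position: [481.3, 119.2, 175.2]
tcp_rot: [-0.0, -0.002, 1.0, 0.001]
force: [0.5, -0.9, -0.5]
width: 42.8
finger_force: 0.0
[282 219] [598.3  79.6]
[436 180] [707.2  75.7]
[613 410] [ 704.7 -157. ]
[444 464] [ 595.9 -155.4]
t 43.0 p [483.  118.  174.9] F [ 0.8 -0.2 -0.7] w 42.8 euler [[-1.0, -0.004, 0.001], [-0.004, 1.0, 0.0], [-0.001, 0.0, -1.0]]
(640, 760, 3) [236.71005617 176.35552443]
```

View pics/s6.png

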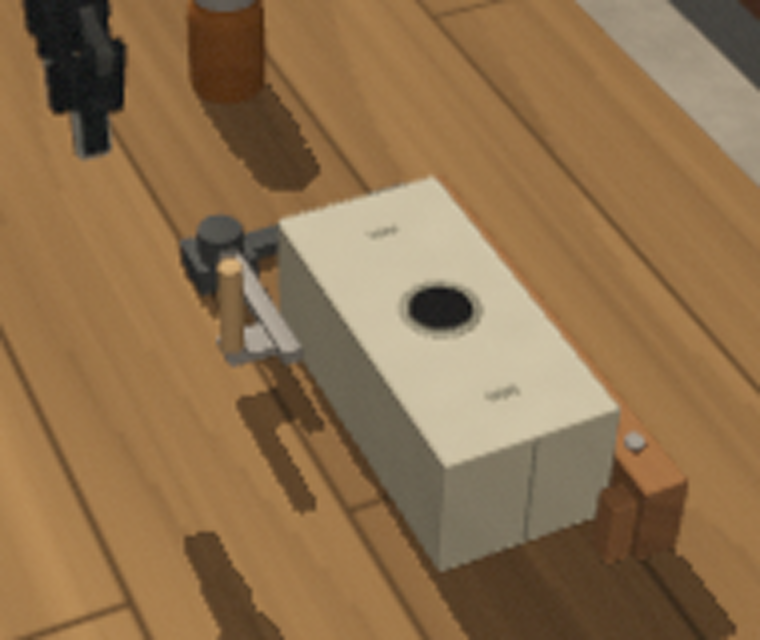

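The latch lies shut behind the mould with its tip at (290,352), unchanged after release. The mould hasn't moved, and the gripper is clear.

```bash
python3 -c "
from workcell import robot
print(robot.hand_in())"
```

```text
the job is handed in; nothing more can be done
None
```

The job is handed in with no verdict returned: the mould sits flush against the stop (both front edges within about 0.5 mm), the latch is shut at its end stop (about 2.08 rad), pushes read at most about 24 N, and the run took about 43 s.

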